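# Pack the tube-fitting kit on its shadow tray

### The job

Pack the tube-fitting kit from the things lying between the tray and the blue book: lay the roll of white tape, the brass tee, the straight brass fitting and the shorter of the two spanners there flat in the tray, each centred on the tile that shows its own outline and turned along that outline (either way round is fine). Leave the round tin and the longer spanner where they lie.

Things in the scene. Friction and masses are not known exactly. Their poses are not given: they have to be found in the camera images.
- tape_roll: Roll of white sealing tape, lying flat: 56 mm outer diameter (about 52 mm where the fingers meet it), 14 mm high, with a hole in the middle. Belongs in the kit. Origin: centre of the underside; z up.
- tee: Brass T-shaped tube fitting, lying flat, 29 x 36 x 14 mm. The straight run lies along its y axis (36 mm long, about 13 mm wide, its middle 8 mm from the origin towards -x); the branch points to +x. Can be gripped over the two ends of the run. Belongs in the kit. Origin: centre of the underside of the whole outline; z up.
- tube_union: Straight brass tube fitting, lying flat: 43 mm long along its y axis, 14 mm wide, 13 mm high. Belongs in the kit. Origin: centre of the underside; z up.
- short_spanner: The shorter of two steel open-ended spanners, lying flat: 108 mm long along its y axis, heads 21 mm wide and 6 mm thick, shank 6 mm wide (x) and 4 mm thick, from 1 to 5 mm above the bench. Belongs in the kit. Origin: centre of the underside, at the middle of the shank; z up.
- long_spanner: The longer of the two steel open-ended spanners, lying flat: 137 mm long along its y axis, heads 27 mm wide, 6 mm thick. Does not belong in the kit; leave it alone. Origin: centre of the underside; z up.
- round_tin: Closed round white tin, 49 mm diameter, 20 mm high, no hole in the middle. Does not belong in the kit; leave it alone. Origin: centre of the underside; z up.
- tile_tape: Kit tile with a white ring drawn on it, 56 mm across, centred on the tile: the place of the tape roll. A computer and a cabinet 0.38 m tall stand behind the tray. Fixed black tile, 124 (x) x 70 x 5 mm, one of four side by side at 72 mm pitch in the kit tray, in any order. Origin: centre of its underside; flat top 5 mm above that, 8 mm above the bench; tray rim 10 mm above the bench.
- tile_tee: Kit tile with a white T drawn on it, 29 x 36 mm, centred: the place of the tee. The drawn run lies along tile y (short side), the branch to +x. Fixed black tile, 124 (x) x 70 x 5 mm, one of four side by side at 72 mm pitch in the kit tray, in any order. Origin: centre of its underside; flat top 5 mm above that, 8 mm above the bench; tray rim 10 mm above the bench.
- tile_union: Kit tile with a short stepped white bar drawn on it, 43 x 14 mm, centred, along tile x (long side): the place of the straight tube fitting. Fixed black tile, 124 (x) x 70 x 5 mm, one of four side by side at 72 mm pitch in the kit tray, in any order. Origin: centre of its underside; flat top 5 mm above that, 8 mm above the bench; tray rim 10 mm above the bench.
- tile_spanner: Kit tile with a white spanner drawn on it, 108 mm long, centred, along tile x (long side): the place of the short spanner. Fixed black tile, 124 (x) x 70 x 5 mm, one of four side by side at 72 mm pitch in the kit tray, in any order. Origin: centre of its underside; flat top 5 mm above that, 8 mm above the bench; tray rim 10 mm above the bench.
Not all that is in view belongs to the job. What is meant by the tape_roll is not brown, and is the smaller of those in its own colour.

How it is judged:
By the outcome, as a careful person would: the job done as asked, in the order asked, and still so for the second after the job is handed in, with the robot touching nothing.
It also fails if it takes over 112 s, if anything falls off the work surface, if the arm or the gripper's body presses on something with over 40 N, if the wrist force passes 120 N, or if a joint passes its speed limit or range.

### The arm

A 6-joint arm with a two-finger parallel gripper is mounted at the origin on a cart in front of the work surface, level with it; the furniture and walls round the work are solid. World frame = base frame: x ahead of the robot, y to its left, z up, the work surface at z = 0. Lengths are in m, angles in rad, forces in N, time in s.
With the tool pointing down it reaches from about 0.25 to 0.725 m from the base axis. Payload 4 kg.
Tool frame: the origin (TCP) lies at the very end of the fingers, on their centre line; the grasp point (between the pads) lies 19 mm behind it (bot.pinch_z is the distance from the TCP to the grasp point, in m); z points along the fingers, x is the direction in which the jaws open and shut, and the axes are right-handed (so a half turn about z gives the same grasp; the last joint's range is limited). The gripper opens to 85 mm and grips with 20 to 120 N. Pads are 22 mm wide; open, the fingers measure 114 mm over their backs; the gripper's body (76 mm by 85 mm) begins 54 mm behind the grasp point. The pads swing forward as they close: fully open they stand 13 mm farther back than shut.
Start: joints at [-1.161, 0.241, 0.005, 1.335, 0, 1.571], TCP at [0.199, -0.459, 0.231] pointing down, gripper open.
Joint ranges: [-2.72, 2.72], [-1.05, 1.87], [-1.09, 1.28], [-1.99, 2.15], [-1.42, 1.44], [-3.14, 3.14]. Speed limits (rad/s): [2.79, 2.79, 3.14, 3.14, 3.14, 3.14].

### API

Orientations are given as a unit quaternion [x, y, z, w].
In Python, from workcell import bot gives the robot as it stands. The module is installed in compiled form; this text tells all that it offers.
- The arm moves only by the shell command python3 -m inch 'ROWS'. ROWS is JSON, a list of rows, each a list of 7 numbers: the shift along the tool's x, y, z scaled (see below), then the turn, a rotation vector about the tool's x, y, z scaled (see below), then the gripper command: -1 is fully open, 1 is shut, values between are in proportion. In form: [[x, y, z, wx, wy, wz, gripper], ...]. A call has exactly 8 rows; each row shifts and turns the commanded pose from where the row before left it, along the tool's axes as they then stand; what a row does not reach is not made up. The controller multiplies each number of a shift by 2.5 cm and each number of a turn by 180 degrees. A row lasts 1/10 s, in which the tool goes at most 50 mm and 8.59 degrees, less where a joint would pass 70% of its speed; a pose out of reach is approached as far as the arm can. A call with a number of a shift or a turn outside -1 to 1 is refused whole. A call with a gripper value outside its range is refused whole. The fingers move at their own pace and stop on an object; the grip force is fixed at half the most. Time passes only in rows, so rows that do not move let the fingers close, or fill a call up. It gives the time, the measured TCP pose, the force and the opening at its end, in the units of the state.
- bot.get_obs(): the state, without advancing time (a new reading comes with each control period).
- bot.camera(name): name is "side" or "top"; returns (picture, depth): 400x640x3 uint8, blue, green, red; 400x640 float32, m along the optical axis (not along the pixel's ray), 0 where there is no reading.
- bot.get_calibration(name): a dict with "vfov" (degrees; the focal length in pixels is half the picture's height over the tangent of half this angle, whatever the lens; pixels are square), "cx", "cy" (the principal point, pixels), "dist_coeffs" ([k1, k2, p1, p2, k3] as OpenCV has them; the pictures are not rectified), "R" (3x3) and "t" (3): a world point X has camera coordinates R X + t. Camera axes: x right, y down, z forward; pixel columns grow to the right and rows downward; lengths in m; the calibration is good to about 2 mm. A picture is of the moment at which its call begins. get_calibration takes no time and is no camera call.
- bot.job_done(): hands the job in, once; it reports no verdict.
The state is a dict: "clock": time; "joint_pos": joint angles; "joint_vel": joint speeds; "tau": joint torques, N m; "eef_pos": TCP position; "tool_rot": TCP orientation; "ft_force": force on the tool from outside, world axes, zero at the start; "ft_torque": the same for the moment, N m; "grip_width": finger opening in m.
Only numpy, scipy, OpenCV 4.12 (cv2) and the standard library are available. Lean on these libraries where they do the work, as an engineer would, in place of code of your own. Each camera call takes 0.05 s, during which the arm holds its last target.

## Working session

There is one attempt and no reset: what is moved stays moved. The work goes in short steps, Python scripts to look and compute and a shell command to move; the robot and the scene stay as the last step left them, time stands still between calls to the robot, and variables do not carry over. Pictures are saved under pics/ and viewed, and the job is handed in when it is done.

```bash
mkdir -p pics; ls
python3 - <<'E'
from workcell import bot
import cv2, numpy as np
print(bot.get_obs(), bot.pinch_z)
for n in ("top","side"):
    im,d=bot.camera(n); cv2.imwrite(f"pics/{n}0.png",im); np.savez(f"pics/{n}0.npz",im=im,d=d)
    print(n,bot.get_calibration(n), (d>0).mean())
E
```

```text
pics
{'clock': 0.0, 'joint_pos': array([-1.16101876e+00,  2.41413599e-01,  3.71501537e-03,  1.33519124e+00,
        1.39691100e-05,  1.57077207e+00]), 'joint_vel': array([ 0.00111192, -0.00039126, -0.00162283,  0.00027257,  0.00067819,
       -0.00053794]), 'tau': array([-1.32820456e-03, -3.72312284e+01,  2.52410817e+01,  1.68603100e-02,
       -5.90259037e-05, -8.05021926e-06]), 'eef_pos': array([ 0.19895419, -0.45802207,  0.23040913]), 'tool_rot': array([ 8.36189578e-01, -5.48439509e-01, -8.71437376e-04, -5.79940994e-04]), 'ft_force': array([-0.44918021, -0.15941579,  0.27100753]), 'ft_torque': array([-0.04016136, -0.00997403, -0.00145739]), 'grip_width': 0.08538312215856368} 0.0187
top {'vfov': 47.32376574192085, 'cx': 320.779934842372, 'cy': 197.09437832290848, 'dist_coeffs': array([-0.11490851,  0.        ,  0.        ,  0.        ,  0.        ]), 'R': array([[-0.02827398, -0.99946853, -0.01622491],
       [-0.99128696,  0.03012414, -0.12822907],
       [ 0.12864968,  0.01245799, -0.99161185]]), 't': array([-0.05670187,  0.55093613,  1.30698899])} 0.99593359375
side {'vfov': 57.396723327178165, 'cx': 320.27536691820023, 'cy': 202.5937702421829, 'dist_coeffs': array([0.01999309, 0.        , 0.        , 0.        , 0.        ]), 'R': array([[ 0.91369494, -0.4061097 ,  0.01537759],
       [-0.21897666, -0.52384006, -0.82318942],
       [ 0.34236061,  0.74877667, -0.56755856]]), 't': array([-0.52885546,  0.09431456,  0.84180533])} 0.99579296875
```

View pics/top0.png

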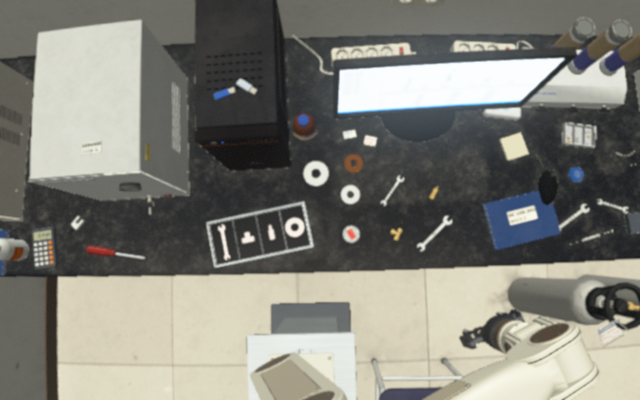

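View pics/side0.png

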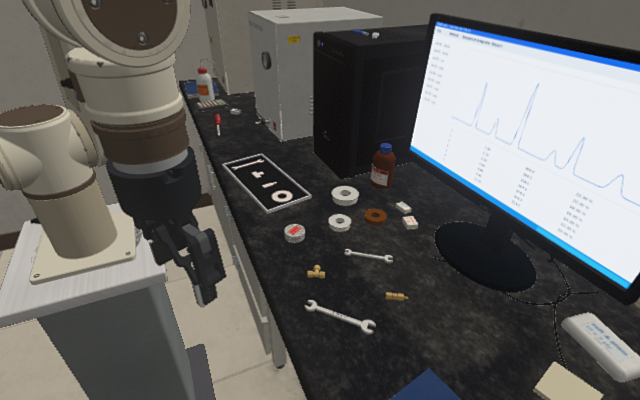

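The top picture shows:
- The kit tray is at about (260,233). Its tiles from left to right are spanner, T, bar and ring.
- White rolls are at (315,173), larger, and (350,194), smaller. A brown roll is at (353,163) and the tin with the red label is at (350,233).
- Spanners are at (392,190), shorter, and (435,233), longer. More spanners lie beyond the book at (572,217) and (612,206), and these are out of the zone.
- The tee is at (397,234) and the union at (434,192).

I'll confirm these in enlarged crops and measure.

```bash
cat > h.py <<'E'
import cv2, numpy as np
from workcell import bot
def cal(n):
    c=bot.get_calibration(n); f=200/np.tan(np.radians(c['vfov']/2))
    K=np.array([[f,0,c['cx']],[0,f,c['cy']],[0,0,1.]]); return K,c['dist_coeffs'],c['R'],c['t']
def ray(n,p,z):
    K,D,R,t=cal(n); u=cv2.undistortPoints(np.array(p,float).reshape(-1,1,2),K,D).reshape(-1,2)
    d=np.c_[u,np.ones(len(u))]@R; o=-R.T@t
    return o+d*((z-o[2])/d[:,2])[:,None]
def proj(n,X):
    K,D,R,t=cal(n); return cv2.projectPoints(np.array(X,float).reshape(-1,1,3),cv2.Rodrigues(R)[0],t,K,D)[0].reshape(-1,2)
def dpt(n,p,d):
    K,D,R,t=cal(n); u=cv2.undistortPoints(np.array(p,float).reshape(-1,1,2),K,D).reshape(-1,2)
    p=np.round(np.array(p)).astype(int).reshape(-1,2); z=d[p[:,1],p[:,0]]
    return (np.c_[u,np.ones(len(u))]*z[:,None]-t)@R
E
python3 - <<'E'
from h import *
a=np.load('pics/top0.npz')
im=a['im']
c=im[150:270,295:465]; cv2.imwrite('pics/cropA.png',cv2.resize(c,None,fx=4.6,fy=4.6,interpolation=cv2.INTER_CUBIC))
c=im[195:270,200:320]; cv2.imwrite('pics/cropB.png',cv2.resize(c,None,fx=6,fy=6,interpolation=cv2.INTER_CUBIC))
s=np.load('pics/side0.npz')['im']
cv2.imwrite('pics/cropC.png',cv2.resize(s[140:340,215:425],None,fx=3,fy=3,interpolation=cv2.INTER_CUBIC))
E
```

```text
(no output)
```

View pics/cropA.png

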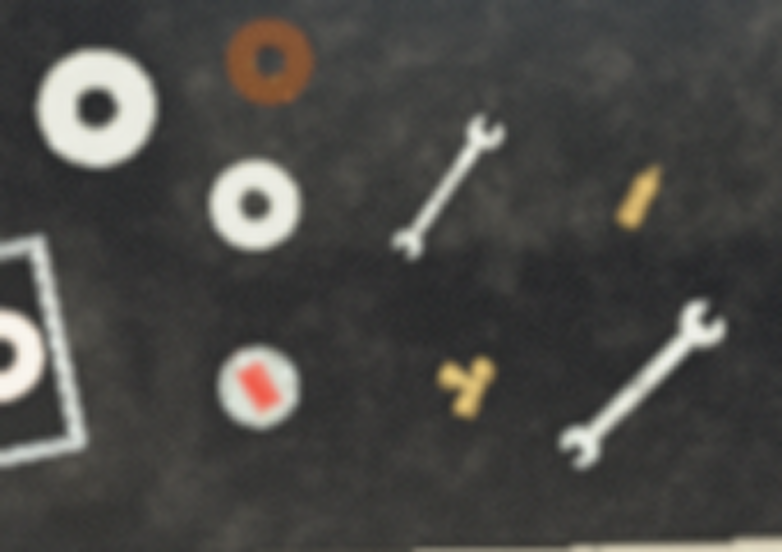

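View pics/cropB.png

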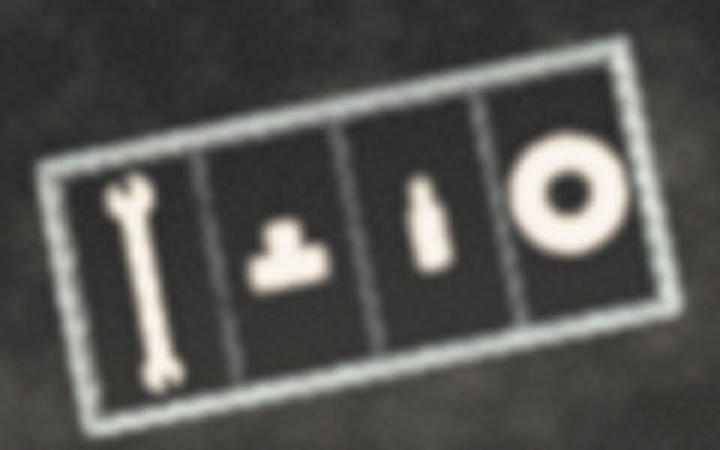

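View pics/cropC.png

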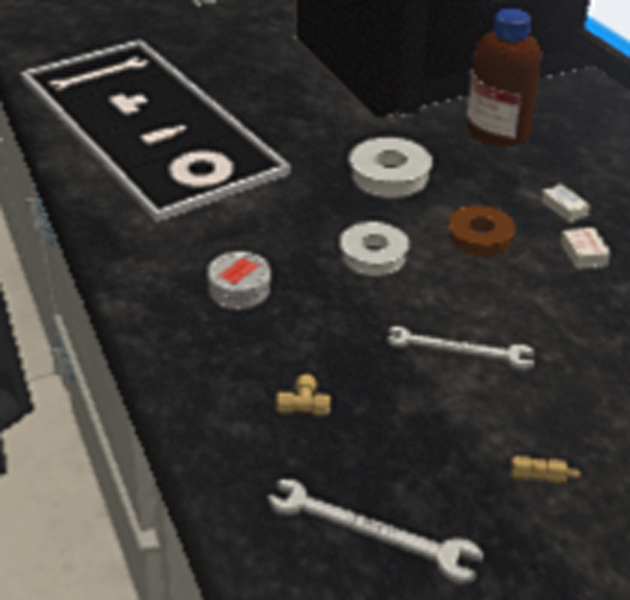

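```bash
cat > meas.py <<'E'
from h import *
import sys
def blob(n,im,seed,z,kind,r=None,draw=None):
    hsv=cv2.cvtColor(im,cv2.COLOR_BGR2HSV)
    if kind=='white': m=((hsv[...,2]>125)&(hsv[...,1]<70))
    else: m=((hsv[...,1]>80)&(hsv[...,2]>110)&(hsv[...,0]>12)&(hsv[...,0]<35))
    m=m.astype(np.uint8)
    k,l,st,ce=cv2.connectedComponentsWithStats(m)
    ys,xs=np.nonzero(l); i=np.argmin((xs-seed[0])**2+(ys-seed[1])**2); lab=l[ys[i],xs[i]]
    cnt=max(cv2.findContours((l==lab).astype(np.uint8),0,cv2.CHAIN_APPROX_NONE)[0],key=len)
    ys,xs=np.nonzero(l==lab); A=ray(n,np.c_[xs,ys],z)[:,:2]
    C=ray(n,cnt.reshape(-1,2),z)[:,:2]
    rc=cv2.minAreaRect((A*1000).astype(np.float32))
    mu=A.mean(0); w,v=np.linalg.eigh(np.cov((A-mu).T)); ax=v[:,1]
    return dict(px=(xs.mean(),ys.mean()),n=len(xs),cen=mu,rect=np.array(rc[0]),size=np.array(rc[1]),rang=rc[2],pca=np.degrees(np.arctan2(ax[1],ax[0])),A=A,ecc=np.sqrt(w)*1000)
def pr(name,b): print(name,'px',np.round(b['px'],1),'n',b['n'],'cen',np.round(b['cen']*1000,1),'rect',np.round(b['rect'],1),np.round(b['size'],1),round(b['rang'],1),'pca',round(b['pca'],1),np.round(b['ecc'],1))
E
python3 - <<'E'
from meas import *
S={'top':dict(tape=((345,188),.014,'white'),span=((392,190),.004,'white'),tee=((397,234),.010,'b'),union=((434,192),.009,'b'),
  t_ring=((288,226),.008,'white'),t_tee=((248,241),.008,'white'),t_un=((271,234),.008,'white'),t_sp=((223,243),.008,'white')),
 'side':dict(tape=((331,221),.014,'white'),span=((370,257),.005,'white'),tee=((317,274),.010,'b'),union=((397,296),.009,'b'),
  t_ring=((274,197),.008,'white'),t_tee=((258,174),.008,'white'),t_un=((270,184),.008,'white'),t_sp=((248,163),.008,'white'))}
for n in S:
    a=np.load(f'pics/{n}0.npz')
    for k,v in S[n].items():
        b=blob(n,a['im'],*v); pr(n+' '+k,b)
        print('   depth z',np.round(dpt(n,[b['px']],a['d'])*1000,1))
E
```

```text
top tape px [349.8 194. ] n 290 cen [ 558.5 -159.6] rect [ 560.  -158.7] [56.8 57.3] 88.1 pca 109.4 [15.5 15.6]
   depth z [[ 560.3 -160.4    0. ]]
top span px [392.3 189.3] n 144 cen [ 570.3 -288.9] rect [ 569.1 -286.9] [ 22.4 104.2] 52.0 pca 143.4 [ 4.8 33.4]
   depth z [[ 5.708e+02 -2.894e+02  4.000e-01]]
top tee px [396.1 233.1] n 95 cen [ 437.7 -292.9] rect [ 438.7 -289.7] [31.3 38.8] 63.4 pca 165.7 [8.6 9.7]
   depth z [[ 437.3 -291.7   17.8]]
top union px [433.4 192.8] n 69 cen [ 555.2 -411.8] rect [ 556.4 -413.1] [16.1 44. ] 60.3 pca 149.0 [ 4.5 11.6]
   depth z [[ 554.5 -410.6   14.1]]
top t_ring px [267.7 232.9] n 1294 cen [449.8  89.2] rect [446.4 115.3] [141.7 306.6] 10.5 pca 100.7 [ 51.6 106.4]
   depth z [[449.8  89.    6.5]]
top t_tee px [247.3 237.9] n 115 cen [436.4 150.2] rect [434.6 151.1] [36.3 35.8] 44.2 pca 103.8 [ 8.9 10.2]
   depth z [[436.5 150.3   7. ]]
top t_un px [270.8 232.4] n 85 cen [451.   79.4] rect [452.4  79.5] [44.  18.7] 10.4 pca -168.7 [ 5.1 12.3]
   depth z [[451.1  79.7   5.5]]
top t_sp px [223.8 241.2] n 191 cen [428.4 221.3] rect [427.3 221.5
[... 535 characters left out ...]
5.6 294.7] n 79 cen [ 557.3 -412.3] rect [ 558.6 -413.1] [12.  40.7] 55.5 pca 144.6 [ 3.1 11.5]
   depth z [[ 555.4 -414.5   12.1]]
side t_ring px [281.6 195.9] n 148 cen [465.9   7.9] rect [465.6   7.9] [49.6 53.2] 67.4 pca 122.7 [15.3 15.8]
   depth z [[465.6   7.    8.5]]
side t_tee px [257.  173.9] n 44 cen [437.  149.3] rect [436.1 146.1] [29.7 33.7] 67.6 pca 93.8 [8.2 9.5]
   depth z [[436.6 147.4   9.1]]
side t_un px [268.6 184.3] n 38 cen [451.2  79.3] rect [454.2  79.9] [41.7 14.4] 11.3 pca -168.6 [ 4.3 12.1]
   depth z [[451.1  79.1   8.1]]
side t_sp px [247.9 163.8] n 64 cen [428.4 221.7] rect [428.8 221.7] [100.9  17.4] 12.1 pca -169.2 [ 4.1 30.7]
   depth z [[427.9 220.8   8.4]]
```

The crops confirm the choices:
- **Tape roll:** the white roll at (350,194). The roll at (315,173) is larger, the one at (353,163) is brown, and the tin at (350,233) has no hole.
- **Short spanner:** the one at (392,190). The one at (435,233) is longer.

The two views agree to about 2 mm. Next I'll refine the axes and check clearances.

```bash
cat > go.py <<'E'
import sys
from workcell import bot
import numpy as np
from scipy.spatial.transform import Rotation as Ro
o=bot.get_obs(); x,y,z,th=map(float,sys.argv[1:5]); R=Ro.from_quat(o['tool_rot']).as_matrix(); p=o['eef_pos']*1000
t0=np.degrees(np.arctan2(R[1,0],R[0,0])); d=(th-t0+180)%360-180
if len(sys.argv)>5: d=th-t0+float(sys.argv[5])
a=np.radians(th); dx,dy,dz=x-p[0],y-p[1],z-p[2]
print('t',round(o['clock'],2),'p',p.round(1),'th',round(t0,2),'tilt(toolz xy)',R[:2,2].round(4),'F',o['ft_force'].round(1),'w',round(o['grip_width']*1000,1),'q6',round(o['joint_pos'][5],2))
print('wz total',round(-d/180,4),' rows',round(abs(d)/8.59,1))
print('after turn: shift units x %.3f y %.3f z %.3f'%((dx*np.cos(a)+dy*np.sin(a))/25,(dx*np.sin(a)-dy*np.cos(a))/25,-dz/25))
E
python3 - <<'E'
from meas import *
a=np.load('pics/top0.npz');d=a['d']
ys,xs=np.mgrid[0:400:2,0:640:2]; p=np.c_[xs.ravel(),ys.ravel()]; P=dpt('top',p,d); ok=d[p[:,1],p[:,0]]>0
for y0 in np.arange(-.6,.35,.1):
    s=ok&(P[:,1]>y0)&(P[:,1]<y0+.1)&(P[:,2]>.04)&(P[:,0]>.35)&(P[:,0]<1)
    print(round(y0,1),'min x of tall', P[s][np.argsort(P[s][:,0])[:3]].round(3).tolist() if s.any() else None)
# extents along axis
for n,seed,z,k,an in [('top',(392,190),.005,'white',143.4),('side',(370,257),.005,'white',143.4),('top',(434,192),.009,'b',147.5),('side',(397,296),.009,'b',147.5),('top',(397,234),.010,'b',153),('side',(317,274),.010,'b',153),('top',(223,243),.008,'white',10),('side',(248,163),.008,'white',10)]:
    A=blob(n,np.load(f'pics/{n}0.npz')['im'],seed,z,k)['A']*1000
    r=np.radians(an);u=np.array([np.cos(r),np.sin(r)]);v=np.array([-u[1],u[0]])
    su,sv=A@u,A@v; c=u*(su.max()+su.min())/2+v*(sv.max()+sv.min())/2
    print(n,seed,'L',np.ptp(su).round(1),'W',np.ptp(sv).round(1),'c',c.round(1))
E
python3 go.py 559.5 -160.5 100 10
```

```text
-0.6 min x of tall [[0.771, -0.508, 0.152], [0.771, -0.561, 0.149], [0.771, -0.514, 0.151]]
-0.5 min x of tall [[0.765, -0.404, 0.159], [0.765, -0.414, 0.141], [0.765, -0.403, 0.14]]
-0.4 min x of tall [[0.761, -0.301, 0.144], [0.762, -0.307, 0.141], [0.763, -0.304, 0.156]]
-0.3 min x of tall [[0.757, -0.211, 0.147], [0.757, -0.2, 0.145], [0.758, -0.223, 0.143]]
-0.2 min x of tall [[0.753, -0.117, 0.15], [0.753, -0.139, 0.147], [0.754, -0.134, 0.146]]
-0.1 min x of tall [[0.726, -0.029, 0.071], [0.727, -0.028, 0.044], [0.728, -0.024, 0.086]]
-0.0 min x of tall [[0.64, 0.096, 0.206], [0.64, 0.099, 0.155], [0.64, 0.096, 0.1]]
0.1 min x of tall [[0.638, 0.195, 0.232], [0.638, 0.177, 0.097], [0.638, 0.183, 0.098]]
0.2 min x of tall [[0.638, 0.201, 0.04], [0.639, 0.202, 0.203], [0.639, 0.201, 0.095]]
0.3 min x of tall [[0.552, 0.394, 0.294], [0.552, 0.399, 0.294], [0.552, 0.39, 0.292]]
top (392, 190) L 103.8 W 22.5 c [ 568.2 -287.7]
side (370, 257) L 106.6 W 20.5 c [ 568.1 -287.4]
top (434, 192) L 43.9 W 16.4 c [ 556.6 -412.8]
side (397, 296) L 40.5 W 12.2 c [ 558.5 -413.4]
top (397, 234) L 38.8 W 31.3 c [ 438.7 -289.7]
side (317, 274) L 34.0 W 31.3 c [ 439.9 -291. ]
top (223, 243) L 105.8 W 23.0 c [427.3 220.9]
side (248, 163) L 101.3 W 17.4 c [428.4 223.2]
t 0.1 p [ 199.  -458.1  230.5] th -66.52 tilt(toolz xy) [-0.0008  0.0018] F [-0.4 -0.6  0.7] w 85.1 q6 1.57
wz total -0.4251  rows 8.9
after turn: shift units x 16.268 y -9.218 z 5.219
```

```bash
python3 -m inch '[[0,0,0,0,0,-0.047,-0.5],[0,0,0,0,0,-0.047,-0.5],[0,0,0,0,0,-0.047,-0.5],[0,0,0.2,0,0,-0.047,-0.5],[0,0,0.2,0,0,-0.047,-0.5],[0,0,0.2,0,0,-0.047,-0.5],[0,0,0.2,0,0,-0.047,-0.5],[0,0,0.2,0,0,-0.047,-0.5]]'; python3 go.py 559.5 -160.5 100 10
```

```text
clock: 0.9
eef_pos: [0.1991, -0.4582, 0.2056]
tool_rot: [1.0, 0.013, -0.0, -0.001]
ft_force: [-0.2, 0.2, 0.3]
grip_width: 0.0642
t 0.9 p [ 199.1 -458.2  205.6] th 1.51 tilt(toolz xy) [-0.0005  0.0011] F [-0.2  0.2  0.3] w 64.2 q6 0.38
wz total -0.0472  rows 1.0
after turn: shift units x 16.267 y -9.225 z 4.223
```

```bash
python3 -m inch '[[0,0,0,0,0,-0.047,-0.5],[1,-0.56,0,0,0,0,-0.5],[1,-0.56,0,0,0,0,-0.5],[1,-0.56,0,0,0,0,-0.5],[1,-0.56,0,0,0,0,-0.5],[1,-0.56,0,0,0,0,-0.5],[1,-0.56,0,0,0,0,-0.5],[1,-0.56,0,0,0,0,-0.5]]'; python3 -m inch '[[1,-0.56,0.3,0,0,0,-0.5],[1,-0.56,0.3,0,0,0,-0.5],[1,-0.56,0.3,0,0,0,-0.5],[1,-0.56,0.3,0,0,0,-0.5],[1,-0.56,0.3,0,0,0,-0.5],[1,-0.56,0.3,0,0,0,-0.5],[1,-0.56,0.3,0,0,0,-0.5],[1,-0.56,0.3,0,0,0,-0.5]]';python3 go.py 559.5 -160.5 60 10
```

```text
clock: 1.7
eef_pos: [0.3559, -0.3317, 0.2059]
tool_rot: [0.996, 0.084, -0.0, -0.0]
ft_force: [0.8, -0.4, 0.7]
grip_width: 0.0643
clock: 2.5
eef_pos: [0.5343, -0.1879, 0.1454]
tool_rot: [0.996, 0.084, -0.001, -0.0]
ft_force: [0.9, -0.4, 0.2]
grip_width: 0.0641
t 2.5 p [ 534.3 -187.9  145.4] th 9.62 tilt(toolz xy) [-0.0012  0.0004] F [ 0.9 -0.4  0.2] w 64.1 q6 1.06
wz total -0.0021  rows 0.0
after turn: shift units x 1.184 y -0.905 z 3.417
```

```bash
python3 -m inch '[[0.6,-0.45,0.4,0,0,0,-0.5],[0.6,-0.45,0.6,0,0,0,-0.5],[0,0,1,0,0,0,-0.5],[0,0,1,0,0,0,-0.5],[0,0,0.4,0,0,0,-0.5],[0,0,0,0,0,0,-0.5],[0,0,0,0,0,0,-0.5],[0,0,0,0,0,0,-0.5]]';python3 go.py 559.5 -160.5 3 10
```

```text
clock: 3.3
eef_pos: [0.5607, -0.1622, 0.0628]
tool_rot: [0.996, 0.084, 0.001, 0.0]
ft_force: [-0.1, -0.7, 0.5]
grip_width: 0.0643
t 3.3 p [ 560.7 -162.2   62.8] th 9.59 tilt(toolz xy) [ 0.0026 -0.0007] F [-0.1 -0.7  0.5] w 64.3 q6 1.12
wz total -0.0023  rows 0.0
after turn: shift units x -0.034 y -0.075 z 2.390
```

```bash
python3 -m inch '[[-0.03,-0.07,0.7,0,0,0,-0.5],[0,0,0.7,0,0,0,-0.5],[0,0,0.6,0,0,0,-0.5],[0,0,0.35,0,0,0,-0.5],[0,0,0,0,0,0,-0.5],[0,0,0,0,0,0,1],[0,0,0,0,0,0,1],[0,0,0,0,0,0,1]]';python3 go.py 466 8 60 10
```

```text
clock: 4.1
eef_pos: [0.5598, -0.1605, 0.0042]
tool_rot: [0.996, 0.084, 0.001, 0.001]
ft_force: [-1.0, 0.7, 5.5]
grip_width: 0.0482
t 4.1 p [ 559.8 -160.5    4.2] th 9.62 tilt(toolz xy) [ 0.0027 -0.0009] F [-1.   0.7  5.5] w 48.2 q6 1.12
wz total -0.0021  rows 0.0
after turn: shift units x -2.525 y -7.288 z -2.234
```

```bash
python3 -m inch '[[0,0,0,0,0,0,1],[0,0,0,0,0,0,1],[0,0,0,0,0,0,1],[0,0,-0.4,0,0,0,1],[0,0,-0.6,0,0,0,1],[0,0,-0.6,0,0,0,1],[0,0,-0.6,0,0,0,1],[0,0,0,0,0,0,1]]';python3 go.py 466 8 60 10
python3 - <<'E'
from h import *
im,d=bot.camera('side'); cv2.imwrite('pics/s1.png',cv2.resize(im[120:320,180:460],None,fx=2.8,fy=2.8,interpolation=cv2.INTER_CUBIC))
E
```

```text
clock: 4.9
eef_pos: [0.5606, -0.1606, 0.0603]
tool_rot: [0.996, 0.084, 0.002, 0.001]
ft_force: [0.7, -1.3, 0.1]
grip_width: 0.0481
t 4.9 p [ 560.6 -160.6   60.3] th 9.62 tilt(toolz xy) [ 0.0049 -0.0014] F [ 0.7 -1.3  0.1] w 48.1 q6 1.12
wz total -0.0021  rows 0.0
after turn: shift units x -2.554 y -7.299 z 0.012
```

View pics/s1.png

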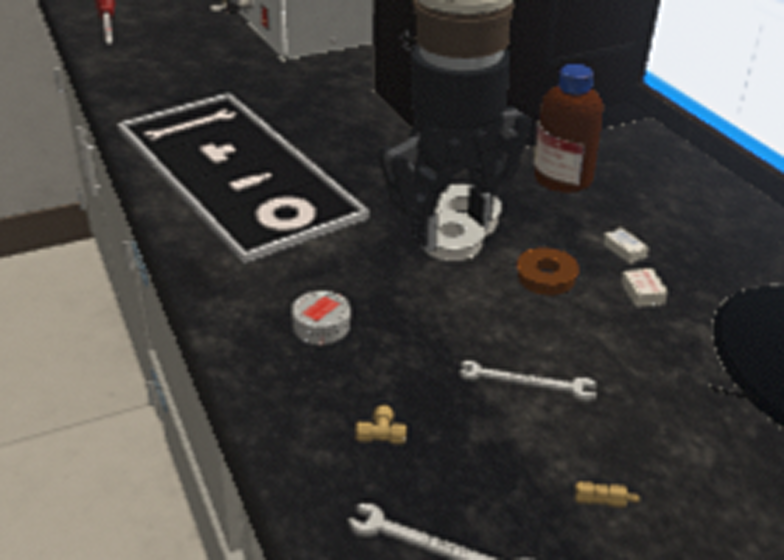

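```bash
python3 -m inch '[[-0.3,-0.9,0,0,0,0,1],[-0.3,-0.9,0,0,0,0,1],[-0.3,-0.9,0,0,0,0,1],[-0.3,-0.9,0,0,0,0,1],[-0.3,-0.9,0,0,0,0,1],[-0.3,-0.9,0,0,0,0,1],[-0.3,-0.9,0,0,0,0,1],[-0.3,-0.9,0,0,0,0,1]]';python3 go.py 466 8 13 10
```

```text
clock: 5.75
eef_pos: [0.4681, 0.0081, 0.0567]
tool_rot: [0.996, 0.084, -0.001, -0.0]
ft_force: [0.0, 0.7, -0.5]
grip_width: 0.0479
t 5.75 p [468.1   8.1  56.7] th 9.61 tilt(toolz xy) [-0.0017  0.0001] F [ 0.   0.7 -0.5] w 47.9 q6 1.42
wz total -0.0022  rows 0.0
after turn: shift units x -0.083 y -0.009 z 1.748
```

```bash
python3 -m inch '[[-0.08,-0.01,0.3,0,0,0,1],[0,0,0.5,0,0,0,1],[0,0,0.5,0,0,0,1],[0,0,0.2,0,0,0,1],[0,0,0,0,0,0,1],[0,0,0,0,0,0,1],[0,0,0,0,0,0,1],[0,0,0,0,0,0,1]]';python3 go.py 466 8 13 10
```

```text
clock: 6.55
eef_pos: [0.468, 0.0071, 0.0206]
tool_rot: [0.996, 0.084, 0.001, 0.0]
ft_force: [0.2, 0.1, -0.1]
grip_width: 0.048
t 6.55 p [468.    7.1  20.6] th 9.61 tilt(toolz xy) [ 0.0012 -0.    ] F [ 0.2  0.1 -0.1] w 48.0 q6 1.42
wz total -0.0022  rows 0.0
after turn: shift units x -0.071 y -0.048 z 0.303
```

```bash
python3 -m inch '[[-0.07,-0.04,0.1,0,0,0,1],[0,0,0.1,0,0,0,1],[0,0,0.08,0,0,0,1],[0,0,0,0,0,0,1],[0,0,0,0,0,0,1],[0,0,0,0,0,0,1],[0,0,0,0,0,0,1],[0,0,0,0,0,0,1]]';python3 go.py 466 8 12 10
```

```text
clock: 7.35
eef_pos: [0.4656, 0.008, 0.0131]
tool_rot: [0.996, 0.084, 0.0, -0.0]
ft_force: [0.1, 0.2, -0.2]
grip_width: 0.0477
t 7.35 p [465.6   8.   13.1] th 9.62 tilt(toolz xy) [0.0002 0.    ] F [ 0.1  0.2 -0.2] w 47.7 q6 1.42
wz total -0.0021  rows 0.0
after turn: shift units x 0.016 y 0.001 z 0.046
```

```bash
python3 -m inch '[[0,0,0.03,0,0,0,1],[0,0,0.03,0,0,0,1],[0,0,0,0,0,0,1],[0,0,0,0,0,0,-0.5],[0,0,0,0,0,0,-0.5],[0,0,0,0,0,0,-0.5],[0,0,-0.3,0,0,0,-0.5],[0,0,-0.6,0,0,0,-0.5]]';python3 go.py 435.9 -297.4 60 153; python3 -m inch '[[0,0,-0.8,0,0,-0.047,-0.3],[0,0,-0.6,0,0,-0.047,-0.3],[0,0,-0.4,0,0,-0.047,-0.3],[0,0,0,0,0,-0.047,-0.3],[0,0,0,0,0,-0.047,-0.3],[0,0,0,0,0,-0.047,-0.3],[0,0,0,0,0,-0.047,-0.3],[0,0,0,0,0,-0.047,-0.3]]';python3 go.py 435.9 -297.4 60 153
```

```text
clock: 8.15
eef_pos: [0.4643, 0.0079, 0.0336]
tool_rot: [0.996, 0.084, -0.001, -0.0]
ft_force: [-0.9, -0.2, -1.0]
grip_width: 0.0642
t 8.15 p [464.3   7.9  33.6] th 9.62 tilt(toolz xy) [-0.0029 -0.0001] F [-0.9 -0.2 -1. ] w 64.2 q6 1.42
wz total -0.7966  rows 16.7
after turn: shift units x -4.532 y -11.398 z -1.056
clock: 8.95
eef_pos: [0.4655, 0.0079, 0.0795]
tool_rot: [0.779, 0.627, 0.0, 0.0]
ft_force: [-0.4, 0.4, 0.3]
grip_width: 0.0553
t 8.95 p [465.5   7.9  79.5] th 77.65 tilt(toolz xy) [0.0003 0.    ] F [-0.4  0.4  0.3] w 55.3 q6 0.23
wz total -0.4186  rows 8.8
after turn: shift units x -4.489 y -11.421 z 0.781
```

```bash
python3 -m inch '[[0,0,0,0,0,-0.047,-0.3],[0,0,0,0,0,-0.047,-0.3],[0,0,0,0,0,-0.047,-0.3],[0,0,0,0,0,-0.047,-0.3],[0,0,0,0,0,-0.047,-0.3],[0,0,0,0,0,-0.047,-0.3],[0,0,0,0,0,-0.047,-0.3],[0,0,0,0,0,-0.047,-0.3]]'; python3 -m inch '[[0,0,0,0,0,-0.04,-0.3],[-0.6,-1,0,0,0,0,-0.3],[-0.4,-1,0,0,0,0,-0.3],[-0.4,-1,0,0,0,0,-0.3],[-0.4,-1,0,0,0,0,-0.3],[-0.4,-1,0,0,0,0,-0.3],[-0.4,-1,0,0,0,0,-0.3],[-0.4,-1,0,0,0,0,-0.3]]';python3 go.py 435.9 -297.4 60 153;python3 - <<'E'
from meas import *
im,d=bot.camera('top'); cv2.imwrite('pics/t2.png',cv2.resize(im[150:280,200:450],None,fx=3.1,fy=3.1,interpolation=cv2.INTER_CUBIC)); np.savez('pics/top2.npz',im=im,d=d)
E
```

```text
clock: 9.75
eef_pos: [0.4656, 0.008, 0.0795]
tool_rot: [0.298, 0.955, 0.0, 0.0]
ft_force: [0.4, -0.2, -0.1]
grip_width: 0.0555
clock: 10.55
eef_pos: [0.45, -0.1829, 0.0796]
tool_rot: [0.24, 0.971, -0.0, 0.0]
ft_force: [0.5, 0.5, -0.6]
grip_width: 0.0554
t 10.55 p [ 450.  -182.9   79.6] th 152.18 tilt(toolz xy) [ 0.0004 -0.0001] F [ 0.5  0.5 -0.6] w 55.4 q6 -1.47
wz total -0.0045  rows 0.1
after turn: shift units x -1.576 y -4.337 z 0.783
```

View pics/t2.png

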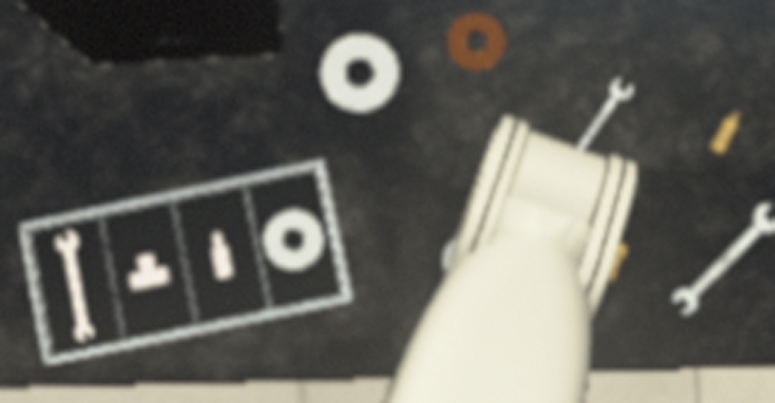

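Run:
```python
from meas import *
for f,z in (('top0',.008),('top2',.022)):
    im=np.load(f'pics/{f}.npz')['im']; g=im.min(2); 
    c=(294.5,226.3); yy,xx=np.mgrid[:400,:640]
    m=(g>130)&(np.hypot(xx-c[0],yy-c[1])<12)
    ys,xs=np.nonzero(m); cnt=np.c_[xs,ys]
    (cx,cy),r=cv2.minEnclosingCircle(cnt.astype(np.float32)); A=ray('top',cnt,z)*1000
    print(f,len(xs),(cx,cy),r,A[:,:2].mean(0).round(1), ray('top',[(cx,cy)],z).round(4))
```

```text
top0 281 (295.5, 226.5) 11.068072319030762 [466.    7.9] [[0.4665 0.0053 0.008 ]]
top2 278 (295.5, 226.5) 11.068072319030762 [464.8   7.5] [[0.4656 0.0043 0.022 ]]
```

```bash
python3 -m inch '[[-0.35,-0.95,0.1,0,0,-0.004,-0.3],[-0.35,-0.95,0.2,0,0,0,-0.3],[-0.35,-0.95,0.2,0,0,0,-0.3],[-0.35,-0.95,0.2,0,0,0,-0.3],[-0.14,-0.5,0.1,0,0,0,-0.3],[0,0,0,0,0,0,-0.3],[0,0,0,0,0,0,-0.3],[0,0,0,0,0,0,-0.3]]';python3 go.py 435.8 -297.5 3 153;python3 - <<'E'
from meas import *
im,d=bot.camera('side'); cv2.imwrite('pics/s3.png',cv2.resize(im[180:340,220:420],None,fx=3.5,fy=3.5,interpolation=cv2.INTER_CUBIC))
E
```

```text
clock: 11.4
eef_pos: [0.4353, -0.2939, 0.0593]
tool_rot: [0.234, 0.972, 0.0, -0.0]
ft_force: [0.4, -0.2, -0.9]
grip_width: 0.0555
t 11.4 p [ 435.3 -293.9   59.3] th 152.96 tilt(toolz xy) [-0.      0.0005] F [ 0.4 -0.2 -0.9] w 55.5 q6 -1.69
wz total -0.0002  rows 0.0
after turn: shift units x -0.084 y -0.117 z 2.251
```

View pics/s3.png

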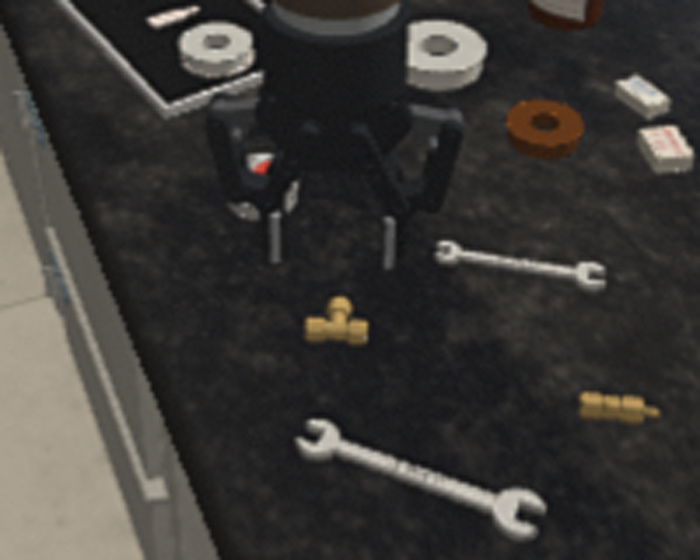

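```bash
python3 -m inch '[[-0.08,-0.12,0.6,0,0,0,-0.3],[0,0,0.7,0,0,0,-0.3],[0,0,0.6,0,0,0,-0.3],[0,0,0.35,0,0,0,-0.3],[0,0,0,0,0,0,-0.3],[0,0,0,0,0,0,-0.3],[0,0,0,0,0,0,1],[0,0,0,0,0,0,1]]';python3 go.py 435.8 -297.5 3 153; python3 -m inch '[[0,0,0,0,0,0,1],[0,0,0,0,0,0,1],[0,0,0,0,0,0,1],[0,0,0,0,0,0,1],[0,0,-0.3,0,0,0,1],[0,0,-0.6,0,0,0,1],[0,0,-0.7,0,0,0,1],[0,0,-0.7,0,0,0,1]]'; python3 go.py 440.9 150.3 60 100;python3 - <<'E'
from meas import *
im,d=bot.camera('side'); cv2.imwrite('pics/s4.png',cv2.resize(im[180:340,220:420],None,fx=3.5,fy=3.5,interpolation=cv2.INTER_CUBIC))
E
```

```text
clock: 12.25
eef_pos: [0.4364, -0.2991, 0.004]
tool_rot: [0.234, 0.972, -0.0, 0.001]
ft_force: [-0.5, 0.2, 4.1]
grip_width: 0.0334
t 12.25 p [ 436.4 -299.1    4. ] th 152.91 tilt(toolz xy) [ 0.0019 -0.0012] F [-0.5  0.2  4.1] w 33.4 q6 -1.7
wz total -0.0005  rows 0.0
after turn: shift units x 0.050 y 0.046 z 0.041
clock: 13.05
eef_pos: [0.4351, -0.2984, 0.0608]
tool_rot: [0.234, 0.972, 0.0, -0.001]
ft_force: [0.3, -0.1, -0.4]
grip_width: 0.0332
t 13.05 p [ 435.1 -298.4   60.8] th 152.89 tilt(toolz xy) [-0.001   0.0005] F [ 0.3 -0.1 -0.4] w 33.2 q6 -1.7
wz total 0.2938  rows 6.2
after turn: shift units x 17.635 y 3.347 z 0.033
```

View pics/s4.png

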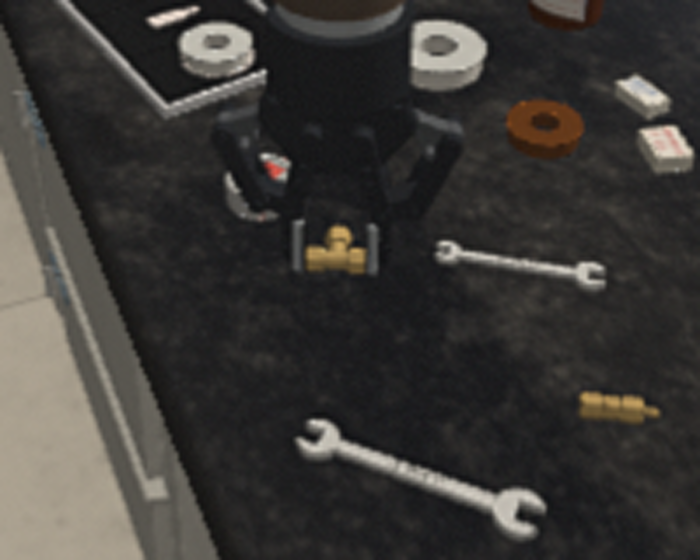

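Run:
```python
from meas import *
im,d=bot.camera('side')
s=(316.5,250)
b=blob('side',im,s,.010+.0568,'b'); pr('held',b)
b0=blob('side',np.load('pics/side0.npz')['im'],(317,274),.010,'b'); pr('orig',b0)
for a in (b,b0):
    A=a['A']*1000; r=np.radians(63); u=np.array([np.cos(r),np.sin(r)]); s=A@u; v=A@np.array([-u[1],u[0]]); print('branch axis min,max',s.min().round(1),s.max().round(1),'run',v.min().round(1),v.max().round(1))
p=bot.get_obs()['eef_pos']*1000; print('tcp along branch',(p[:2]@u).round(1), 'pick tcp', np.array([436.4,-299.1])@u, 'along run tcp',p[:2]@np.array([-u[1],u[0]]))
```

```text
held px [317.2 250. ] n 98 cen [ 441.3 -291.8] rect [ 443.1 -288.3] [29.4 32.6] 60.0 pca -157.1 [8.1 8.4]
orig px [316.3 271.4] n 101 cen [ 438.7 -294.3] rect [ 440.3 -290.8] [30.8 34.3] 60.9 pca 145.4 [8.4 8.9]
branch axis min,max -70.9 -41.1 run -541.5 -509.1
branch axis min,max -75.2 -43.9 run -541.1 -507.1
tcp along branch -68.7 pick tcp -68.37859729840261 along run tcp -525.5351848400605
```

```bash
python3 -m inch '[[0,0,0,0,0,0.047,1],[0,0,0,0,0,0.047,1],[0,0,0,0,0,0.047,1],[0,0,0,0,0,0.047,1],[0,0,0,0,0,0.047,1],[0,0,0,0,0,0.047,1],[0,0,0,0,0,0.012,1],[0,0,0,0,0,0,1]]'; python3 go.py 431.5 148.7 60 100
```

```text
clock: 13.95
eef_pos: [0.4349, -0.2982, 0.0593]
tool_rot: [0.643, 0.766, -0.0, -0.001]
ft_force: [-0.1, 0.4, -1.4]
grip_width: 0.0333
t 13.95 p [ 434.9 -298.2   59.3] th 99.99 tilt(toolz xy) [-0.0014  0.0009] F [-0.1  0.4 -1.4] w 33.3 q6 -0.78
wz total -0.0001  rows 0.0
after turn: shift units x 17.629 y 2.971 z -0.027
```

```bash
python3 -m inch '[[0.6,0.1,0,0,0,0,1],[1,0.17,0,0,0,0,1],[1,0.17,0,0,0,0,1],[1,0.17,0,0,0,0,1],[1,0.17,0,0,0,0,1],[1,0.17,0,0,0,0,1],[1,0.17,0,0,0,0,1],[1,0.17,0,0,0,0,1]]'; python3 -m inch '[[1,0.17,0,0,0,0,1],[1,0.17,0,0,0,0,1],[1,0.17,0,0,0,0,1],[1,0.17,0,0,0,0,1],[1,0.17,0,0,0,0,1],[1,0.17,0,0,0,0,1],[1,0.17,0,0,0,0,1],[1,0.17,0,0,0,0,1]]'; python3 go.py 431.5 148.7 60 100
```

```text
clock: 14.75
eef_pos: [0.4336, -0.1039, 0.0601]
tool_rot: [0.642, 0.766, 0.0, -0.0]
ft_force: [0.1, 0.3, -0.3]
grip_width: 0.0334
clock: 15.55
eef_pos: [0.432, 0.0986, 0.0601]
tool_rot: [0.642, 0.766, -0.0, -0.0]
ft_force: [0.3, -0.3, -0.6]
grip_width: 0.0338
t 15.55 p [432.   98.6  60.1] th 100.06 tilt(toolz xy) [-0.0008  0.0002] F [ 0.3 -0.3 -0.6] w 33.8 q6 0.05
wz total 0.0003  rows 0.0
after turn: shift units x 1.977 y 0.329 z 0.003
```

```bash
python3 -m inch '[[1,0.17,0,0,0,0,1],[0.9,0.16,0,0,0,0,1],[0,0,0.5,0,0,0,1],[0,0,0.5,0,0,0,1],[0,0,0.4,0,0,0,1],[0,0,0.2,0,0,0,1],[0,0,0,0,0,0,1],[0,0,0,0,0,0,1]]'; python3 go.py 431.5 148.7 12 100;python3 - <<'E'
from meas import *
im,d=bot.camera('side'); cv2.imwrite('pics/s5.png',cv2.resize(im[110:230,190:350],None,fx=4.8,fy=4.8,interpolation=cv2.INTER_CUBIC))
E
```

```text
clock: 16.35
eef_pos: [0.4332, 0.1452, 0.0205]
tool_rot: [0.643, 0.766, 0.0, -0.0]
ft_force: [0.1, 0.1, -0.5]
grip_width: 0.0334
t 16.35 p [433.2 145.2  20.5] th 99.97 tilt(toolz xy) [0.0001 0.0001] F [ 0.1  0.1 -0.5] w 33.4 q6 0.15
wz total -0.0002  rows 0.0
after turn: shift units x 0.151 y -0.041 z 0.339
```

View pics/s5.png

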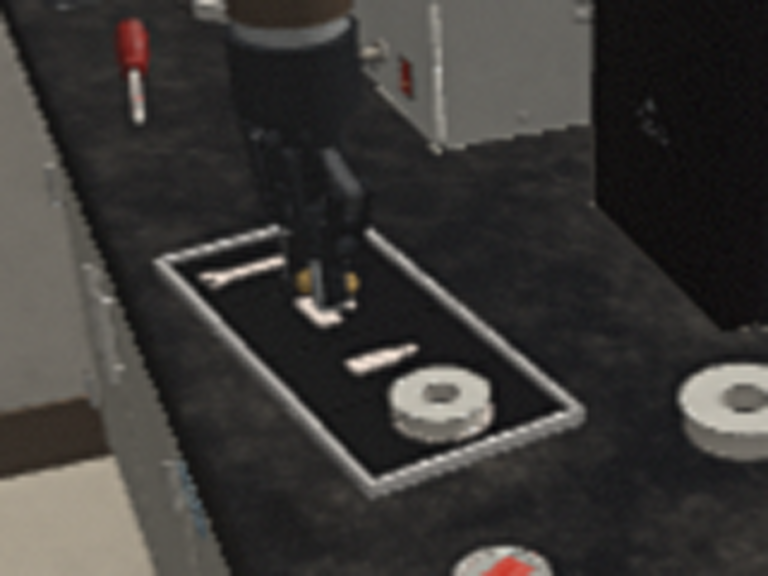

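```bash
python3 -m inch '[[0.15,-0.04,0.1,0,0,0,1],[0,0,0.1,0,0,0,1],[0,0,0.08,0,0,0,1],[0,0,0,0,0,0,1],[0,0,0,0,0,0,1],[0,0,0,0,0,0,1],[0,0,0,0,0,0,1],[0,0,0,0,0,0,1]]'; python3 go.py 431.5 148.7 12 100;python3 - <<'E'
from meas import *
im,d=bot.camera('side'); cv2.imwrite('pics/s6.png',cv2.resize(im[140:220,220:320],None,fx=8,fy=7,interpolation=cv2.INTER_CUBIC))
hsv=cv2.cvtColor(im,cv2.COLOR_BGR2HSV)
m=((hsv[...,1]>70)&(hsv[...,2]>90)&(hsv[...,0]>10)&(hsv[...,0]<35)); m[:,:240]=0;m[:,290:]=0;m[:150]=0;m[190:]=0
ys,xs=np.nonzero(m); A=ray('side',np.c_[xs,ys],.015)*1000; p=bot.get_obs()['eef_pos']*1000
u=np.array([np.cos(.1745),np.sin(.1745)]); s=(A[:,:2]-p[:2])@u; print(len(xs),'branch-dir rel tcp',s.min(),s.max())
E
```

```text
clock: 17.2
eef_pos: [0.4315, 0.1487, 0.0134]
tool_rot: [0.643, 0.766, 0.0, 0.0]
ft_force: [-0.8, 0.7, -1.3]
grip_width: 0.0335
t 17.2 p [431.5 148.7  13.4] th 99.98 tilt(toolz xy) [0.0001 0.    ] F [-0.8  0.7 -1.3] w 33.5 q6 0.16
wz total -0.0001  rows 0.0
after turn: shift units x -0.001 y -0.001 z 0.055
17 branch-dir rel tcp -6.927144060600531 29.16475667821352
```

View pics/s6.png

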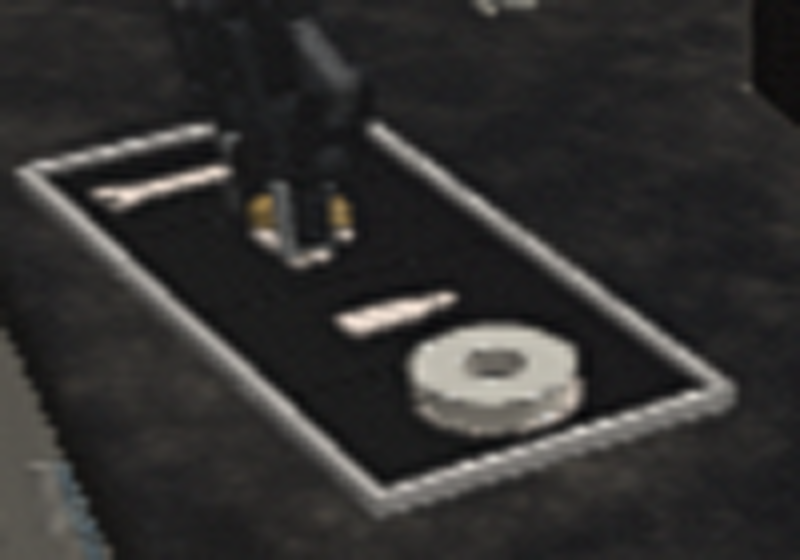

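```bash
python3 -m inch '[[0,0,0.04,0,0,0,1],[0,0,0.03,0,0,0,1],[0,0,0,0,0,0,1],[0,0,0,0,0,0,1],[0,0,0,0,0,0,1],[0,0,0,0,0,0,1],[0,0,0,0,0,0,1],[0,0,0,0,0,0,1]]'; python3 go.py 431.5 148.7 12 100
```

```text
clock: 18.05
eef_pos: [0.4316, 0.1488, 0.012]
tool_rot: [0.643, 0.766, 0.0, 0.0]
ft_force: [-0.6, -0.1, 5.2]
grip_width: 0.0336
t 18.05 p [431.6 148.8  12. ] th 99.98 tilt(toolz xy) [0.0005 0.0001] F [-0.6 -0.1  5.2] w 33.6 q6 0.16
wz total -0.0001  rows 0.0
after turn: shift units x -0.001 y -0.005 z -0.001
```

Contact at 5 N, so the tee is seated. Next I'll release with a partial opening and lift.

```bash
python3 -m inch '[[0,0,0,0,0,0,-0.2],[0,0,0,0,0,0,-0.2],[0,0,0,0,0,0,-0.2],[0,0,0,0,0,0,-0.2],[0,0,-0.4,0,0,0,-0.2],[0,0,-0.7,0,0,0,-0.2],[0,0,-0.7,0,0,0,-0.2],[0,0,-0.8,0,0,0,-0.2]]'; python3 -m inch '[[-1,0,0,0,0,0,0],[-1,0,0,0,0,0,0],[-1,0,0,0,0,0,0],[-1,0,0,0,0,0,0],[-1,0,0,0,0,0,0],[-1,0,0,0,0,0,0],[-1,0,0,0,0,0,0],[-1,0,0,0,0,0,0]]'
python3 go.py 557 -413 60 57.5;python3 - <<'E'
from meas import *
for n,roi in (('top',(195,270,200,330)),('side',(140,220,220,320))):
    im,d=bot.camera(n); np.savez(f'pics/{n}7.npz',im=im,d=d)
    a,b,c,e=roi; cv2.imwrite(f'pics/{n}7.png',cv2.resize(im[a:b,c:e],None,fx=6,fy=6,interpolation=cv2.INTER_CUBIC))
    s=(247,238) if n=='top' else (257,171)
    b=blob(n,im,s,.018,'b'); pr(n,b)
    A=b['A']*1000; r=.1745; u=np.array([np.cos(r),np.sin(r)]); v=np.array([-u[1],u[0]]); su=A@u;sv=A@v
    print('ext',np.ptp(su),np.ptp(sv),'centre',u*(su.max()+su.min())/2+v*(sv.max()+sv.min())/2)
E
```

```text
clock: 18.85
eef_pos: [0.4312, 0.1486, 0.0776]
tool_rot: [0.643, 0.766, -0.0, -0.0]
ft_force: [0.3, 1.1, -0.5]
grip_width: 0.0514
clock: 19.65
eef_pos: [0.4664, -0.0493, 0.0773]
tool_rot: [0.643, 0.766, 0.0, 0.0]
ft_force: [0.1, 0.5, -0.2]
grip_width: 0.0428
t 19.65 p [466.4 -49.3  77.3] th 99.98 tilt(toolz xy) [ 0.0008 -0.    ] F [ 0.1  0.5 -0.2] w 42.8 q6 -0.28
wz total 0.236  rows 4.9
after turn: shift units x -10.323 y 10.873 z 0.693
top px [246.8 237.7] n 85 cen [436.6 149.9] rect [438.7 149.3] [35.9 29.6] 88.6 pca 93.2 [8.4 9.6]
ext 30.949160415009885 37.32906632791335 centre [439.36046101 150.57821942]
side px [257.4 171.4] n 47 cen [438.2 146.6] rect [441.4 146.4] [28.7 51.7] 5.7 pca 88.7 [ 8.1 13.1]
ext 30.940163150429612 51.216290163940926 centre [440.68044861 146.98120901]
```

View pics/top7.png

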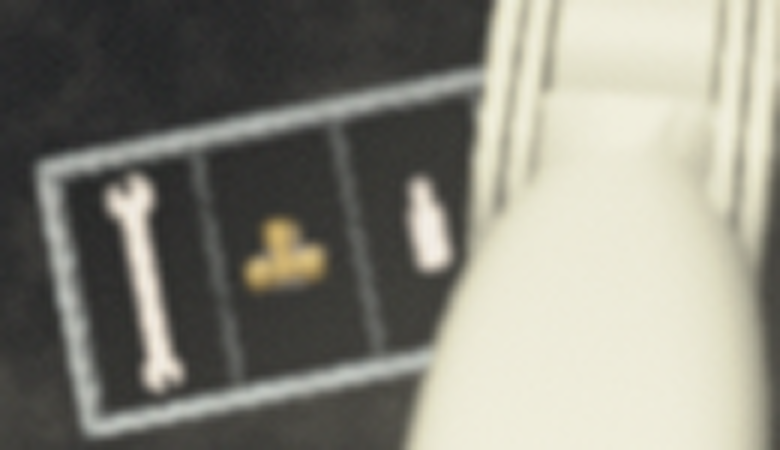

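View pics/side7.png

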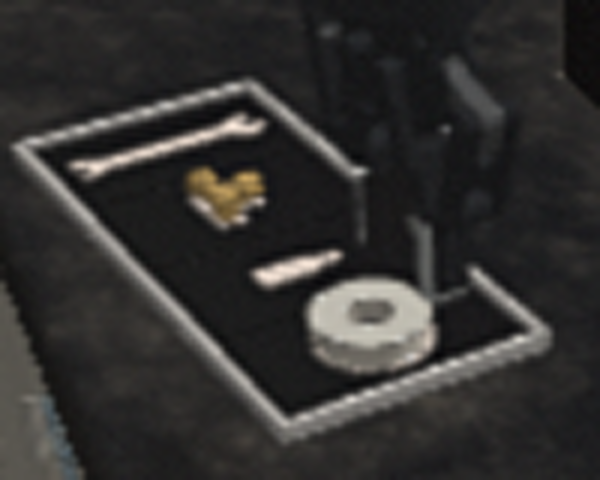

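```bash
python3 -m inch '[[-1,0,0,0,0,0.047,0],[-0.8,0,0,0,0,0.047,0],[0,0,0,0,0,0.047,0],[0,0,0,0,0,0.047,0],[0,0,0,0,0,0.047,0],[0,0,0,0,0,0,0],[0,0,0,0,0,0,0],[0,0,0,0,0,0,0]]'; python3 go.py 557.3 -412.9 60 57.5
```

```text
clock: 20.55
eef_pos: [0.471, -0.0925, 0.0768]
tool_rot: [0.875, 0.483, 0.0, 0.0]
ft_force: [-0.3, -0.9, -0.4]
grip_width: 0.0425
t 20.55 p [471.  -92.5  76.8] th 57.83 tilt(toolz xy) [0.0002 0.0001] F [-0.3 -0.9 -0.4] w 42.5 q6 0.37
wz total 0.0018  rows 0.0
after turn: shift units x -8.954 y 9.796 z 0.670
```

```bash
python3 -m inch '[[-0.9,1,0,0,0,0.002,0],[-0.9,1,0,0,0,0,0],[-0.9,1,0,0,0,0,0],[-0.9,1,0,0,0,0,0],[-0.9,1,0,0,0,0,0],[-0.9,1,0,0,0,0,0],[-0.9,1,0,0,0,0,0],[-0.9,1,0,0,0,0,0]]'; python3 -m inch '[[-0.9,0.9,0,0,0,0,0],[-0.85,0.9,0,0,0,0,0],[0,0,0.4,0,0,0,0],[0,0,0.3,0,0,0,0],[0,0,0,0,0,0,0],[0,0,0,0,0,0,0],[0,0,0,0,0,0,0],[0,0,0,0,0,0,0]]'; python3 go.py 557.3 -412.9 3 57.5;python3 - <<'E'
from meas import *
im,d=bot.camera('side'); cv2.imwrite('pics/s8.png',cv2.resize(im[200:360,300:500],None,fx=3.5,fy=3.5,interpolation=cv2.INTER_CUBIC))
E
```

```text
clock: 21.35
eef_pos: [0.5425, -0.3534, 0.0764]
tool_rot: [0.877, 0.48, -0.0, -0.0]
ft_force: [0.9, -1.1, 0.2]
grip_width: 0.0427
clock: 22.15
eef_pos: [0.5571, -0.4129, 0.0599]
tool_rot: [0.877, 0.48, 0.0, 0.0]
ft_force: [-0.2, 0.4, 0.3]
grip_width: 0.042
t 22.15 p [ 557.1 -412.9   59.9] th 57.38 tilt(toolz xy) [ 0.0008 -0.0006] F [-0.2  0.4  0.3] w 42.0 q6 -0.07
wz total -0.0007  rows 0.0
after turn: shift units x 0.006 y 0.007 z 2.276
```

View pics/s8.png

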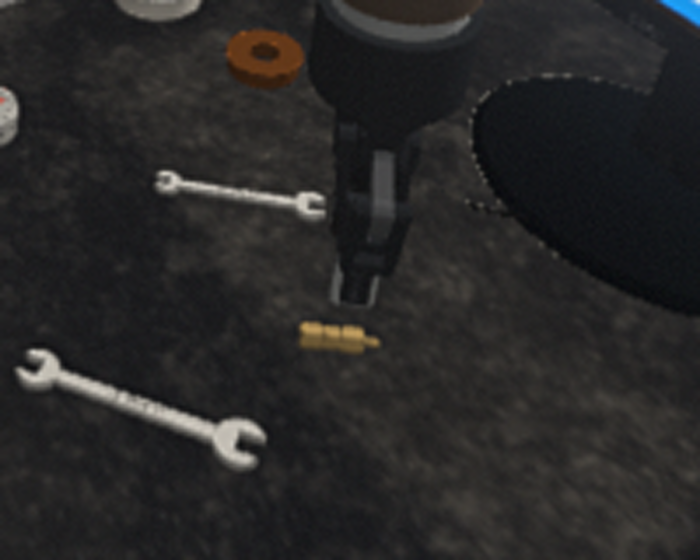

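```bash
python3 -m inch '[[0,0,0.6,0,0,0,0],[0,0,0.7,0,0,0,0],[0,0,0.6,0,0,0,0],[0,0,0.34,0,0,0,0],[0,0,0,0,0,0,0],[0,0,0,0,0,0,0],[0,0,0,0,0,0,1],[0,0,0,0,0,0,1]]'; python3 -m inch '[[0,0,0,0,0,0,1],[0,0,0,0,0,0,1],[0,0,0,0,0,0,1],[0,0,0,0,0,0,1],[0,0,0,0,0,0,1],[0,0,0,0,0,0,1],[0,0,0,0,0,0,1],[0,0,0,0,0,0,1]]';  python3 go.py 557.3 -412.9 60 57.5; python3 -m inch '[[0,0,-0.3,0,0,0,1],[0,0,-0.7,0,0,0,1],[0,0,-0.7,0,0,0,1],[0,0,-0.6,0,0,0,1],[0,0,0,0,0,0.047,1],[0,0,0,0,0,0,1],[0,0,0,0,0,0,1],[0,0,0,0,0,0,1]]';python3 go.py 453.5 79.2 60 100;python3 - <<'E'
from meas import *
im,d=bot.camera('side'); cv2.imwrite('pics/s9.png',cv2.resize(im[200:360,300:500],None,fx=3.5,fy=3.5,interpolation=cv2.INTER_CUBIC)); np.savez('pics/side9.npz',im=im)
E
```

```text
clock: 23.0
eef_pos: [0.5572, -0.4139, 0.0042]
tool_rot: [0.877, 0.48, 0.0, 0.001]
ft_force: [0.2, -0.3, 0.8]
grip_width: 0.0146
clock: 23.8
eef_pos: [0.5573, -0.414, 0.0043]
tool_rot: [0.877, 0.48, 0.0, 0.001]
ft_force: [-0.6, 0.3, 5.8]
grip_width: 0.0108
t 23.8 p [ 557.3 -414.     4.3] th 57.32 tilt(toolz xy) [ 0.0018 -0.0013] F [-0.6  0.3  5.8] w 10.8 q6 -0.07
wz total -0.001  rows 0.0
after turn: shift units x 0.036 y -0.023 z -2.227
clock: 24.6
eef_pos: [0.5561, -0.413, 0.0597]
tool_rot: [0.91, 0.414, -0.0, -0.001]
ft_force: [-0.0, 0.1, 0.3]
grip_width: 0.0112
t 24.6 p [ 556.1 -413.    59.7] th 48.97 tilt(toolz xy) [-0.0014  0.0011] F [-0.   0.1  0.3] w 11.2 q6 0.08
wz total -0.2835  rows 5.9
after turn: shift units x 20.102 y -0.621 z -0.013
```

View pics/s9.png

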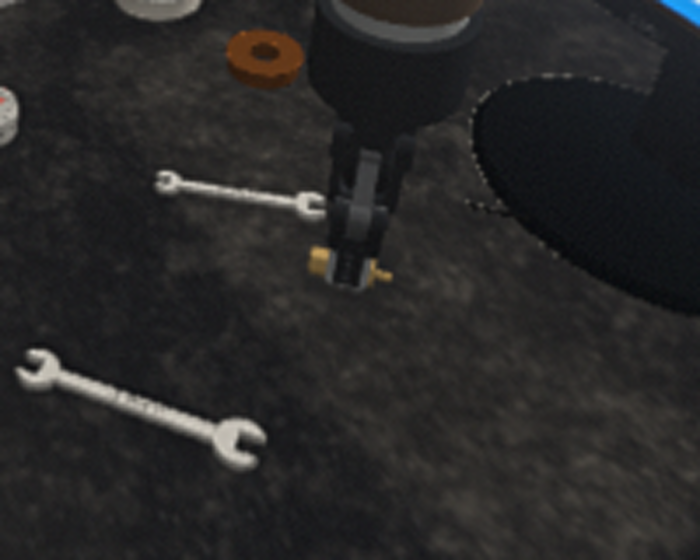

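```bash
python3 - <<'E'
from meas import *
im=np.load('pics/side9.npz')['im']; hsv=cv2.cvtColor(im,cv2.COLOR_BGR2HSV)
m=((hsv[...,1]>80)&(hsv[...,2]>90)&(hsv[...,0]>10)&(hsv[...,0]<35)); m[:,:380]=0;m[:,420:]=0;m[:265]=0;m[290:]=0
ys,xs=np.nonzero(m)
for z in (.061,.0625,.064):
    A=ray('side',np.c_[xs,ys],z)*1000; a=np.radians(139); u=np.array([np.cos(a),np.sin(a)]); s=A[:,:2]@u-np.array([556.1,-413.])@u; v=A[:,:2]@[-u[1],u[0]]-np.array([556.1,-413.])@[-u[1],u[0]]
    print(len(xs),xs.min(),xs.max(),s.min(),s.max(),(s.min()+s.max())/2, v.mean())
E
python3 -m inch '[[0,0,0,0,0,-0.047,1],[0,0,0,0,0,-0.047,1],[0,0,0,0,0,-0.047,1],[0,0,0,0,0,-0.047,1],[0,0,0,0,0,-0.047,1],[0,0,0,0,0,-0.047,1],[0,0,0,0,0,0,1],[0,0,0,0,0,0,1]]';python3 go.py 453.5 79.2 60 100
```

```text
50 389 411 -22.346778691405575 19.787810059629464 -1.2794843158880553 -2.0553076385416604
50 389 411 -22.26258177140369 19.74624337207615 -1.2581691996637687 -0.5204531035253572
50 389 411 -22.178384851401916 19.704676684522838 -1.236854083439539 1.0144014314908767
clock: 25.45
eef_pos: [0.5564, -0.4133, 0.0602]
tool_rot: [0.646, 0.763, -0.0, -0.0]
ft_force: [-0.1, 0.1, -1.0]
grip_width: 0.0111
t 25.45 p [ 556.4 -413.3   60.2] th 99.48 tilt(toolz xy) [-0.0006  0.0005] F [-0.1  0.1 -1. ] w 11.1 q6 -0.8
wz total -0.0029  rows 0.1
after turn: shift units x 20.114 y -0.633 z 0.006
```

```bash
python3 -m inch '[[0.6,0,0,0,0,-0.003,1],[1,-0.03,0,0,0,0,1],[1,-0.03,0,0,0,0,1],[1,-0.03,0,0,0,0,1],[1,-0.03,0,0,0,0,1],[1,-0.03,0,0,0,0,1],[1,-0.03,0,0,0,0,1],[1,-0.03,0,0,0,0,1]]'; python3 -m inch '[[1,-0.03,0,0,0,0,1],[1,-0.04,0,0,0,0,1],[1,-0.04,0,0,0,0,1],[1,-0.04,0,0,0,0,1],[1,-0.04,0,0,0,0,1],[1,-0.04,0,0,0,0,1],[1,-0.04,0,0,0,0,1],[1,-0.04,0,0,0,0,1]]';python3 go.py 452.2 78.9 60 100
```

```text
clock: 26.25
eef_pos: [0.5178, -0.2264, 0.0606]
tool_rot: [0.643, 0.766, 0.0, 0.0]
ft_force: [-0.1, -0.2, -0.3]
grip_width: 0.011
clock: 27.05
eef_pos: [0.475, -0.0309, 0.0608]
tool_rot: [0.643, 0.766, 0.0, 0.0]
ft_force: [0.8, 0.4, -0.9]
grip_width: 0.0109
t 27.05 p [475.  -30.9  60.8] th 100.03 tilt(toolz xy) [0.0006 0.    ] F [ 0.8  0.4 -0.9] w 10.9 q6 -0.24
wz total 0.0002  rows 0.0
after turn: shift units x 4.483 y -0.135 z 0.031
```

```bash
python3 -m inch '[[1,-0.03,0,0,0,0,1],[1,-0.03,0,0,0,0,1],[1,-0.03,0,0,0,0,1],[1,-0.03,0.1,0,0,0,1],[0.4,0,0.5,0,0,0,1],[0,0,0.5,0,0,0,1],[0,0,0.3,0,0,0,1],[0,0,0.2,0,0,0,1]]'; python3 go.py 452.2 78.9 12.3 100; python3 -m inch '[[0,0,0,0,0,0,1],[0,0,0,0,0,0,1],[0,0,0,0,0,0,1],[0,0,0,0,0,0,1],[0,0,0,0,0,0,1],[0,0,0,0,0,0,1],[0,0,0,0,0,0,1],[0,0,0,0,0,0,1]]';  python3 go.py 452.2 78.9 12.3 100
```

```text
clock: 27.85
eef_pos: [0.4526, 0.0758, 0.0201]
tool_rot: [0.642, 0.767, -0.0, -0.0]
ft_force: [0.3, -0.3, 0.2]
grip_width: 0.0113
t 27.85 p [452.6  75.8  20.1] th 100.1 tilt(toolz xy) [-0.0006 -0.0002] F [ 0.3 -0.3  0.2] w 11.3 q6 -0.01
wz total 0.0005  rows 0.0
after turn: shift units x 0.123 y 0.007 z 0.312
clock: 28.65
eef_pos: [0.4528, 0.0759, 0.0206]
tool_rot: [0.642, 0.767, 0.0, 0.0]
ft_force: [-0.4, -0.1, -0.3]
grip_width: 0.0111
t 28.65 p [452.8  75.9  20.6] th 100.16 tilt(toolz xy) [ 0. -0.] F [-0.4 -0.1 -0.3] w 11.1 q6 -0.01
wz total 0.0009  rows 0.0
after turn: shift units x 0.122 y -0.003 z 0.332
```

```bash
python3 -m inch '[[0.12,0,0.1,0,0,0,1],[0,0,0.1,0,0,0,1],[0,0,0.08,0,0,0,1],[0,0,0.03,0,0,0,1],[0,0,0.02,0,0,0,1],[0,0,0,0,0,0,1],[0,0,0,0,0,0,1],[0,0,0,0,0,0,1]]'; python3 go.py 452.2 78.9 12.3 100
```

```text
clock: 29.45
eef_pos: [0.4524, 0.0789, 0.0123]
tool_rot: [0.642, 0.767, 0.0, 0.0]
ft_force: [0.7, 0.1, -1.0]
grip_width: 0.011
t 29.45 p [452.4  78.9  12.3] th 100.16 tilt(toolz xy) [0.0002 0.    ] F [ 0.7  0.1 -1. ] w 11.0 q6 -0.0
wz total 0.0009  rows 0.0
after turn: shift units x 0.002 y -0.008 z 0.000
```

```bash
python3 -m inch '[[0,0,0.03,0,0,0,1],[0,0,0.03,0,0,0,1],[0,0,0,0,0,0,1],[0,0,0,0,0,0,1],[0,0,0,0,0,0,0.2],[0,0,0,0,0,0,0.2],[0,0,0,0,0,0,0.2],[0,0,0,0,0,0,0.2]]'; python3 go.py 452.2 78.9 12.3 100; python3 -m inch '[[0,0,-0.4,0,0,0,0.2],[0,0,-0.7,0,0,0,0.2],[0,0,-0.8,0,0,0,0.2],[0,0,-0.8,0,0,0,0.2],[-1,0,0,0,0,0,0.2],[-1,0,0,0,0,0,0.2],[-1,0,0,0,0,0,0.2],[-1,0,0,0,0,0,0.2]]';python3 -m inch '[[-1,0,0,0,0,0.047,0.2],[-1,0,0,0,0,0.047,0.2],[-1,0,0,0,0,0.047,0.2],[-1,0,0,0,0,0.047,0.2],[0,0,0,0,0,0.047,0.2],[0,0,0,0,0,0.024,0.2],[0,0,0,0,0,0,0.2],[0,0,0,0,0,0,0.2]]'
python3 go.py 568.5 -287.6 60 53.4;python3 - <<'E'
from meas import *
for n,roi in (('top',(195,270,200,330)),('side',(140,220,220,320))):
    im,d=bot.camera(n); np.savez(f'pics/{n}10.npz',im=im,d=d)
    a,b,c,e=roi; cv2.imwrite(f'pics/{n}10.png',cv2.resize(im[a:b,c:e],None,fx=6,fy=6,interpolation=cv2.INTER_CUBIC))
    s=(271,233) if n=='top' else (270,183)
    b=blob(n,im,s,.017,'b'); pr(n,b)
    A=b['A']*1000; r=.1745; u=np.array([np.cos(r),np.sin(r)]); v=np.array([-u[1],u[0]]); su=A@u;sv=A@v
    print('ext',np.ptp(su),np.ptp(sv),'centre',u*(su.max()+su.min())/2+v*(sv.max()+sv.min())/2)
E
```

```text
clock: 30.25
eef_pos: [0.4521, 0.0789, 0.0106]
tool_rot: [0.642, 0.767, -0.0, -0.0]
ft_force: [0.3, -0.6, -0.1]
grip_width: 0.0339
t 30.25 p [452.1  78.9  10.6] th 100.16 tilt(toolz xy) [-0.0004 -0.0001] F [ 0.3 -0.6 -0.1] w 33.9 q6 -0.0
wz total 0.0009  rows 0.0
after turn: shift units x 0.001 y 0.003 z -0.069
clock: 31.05
eef_pos: [0.4702, -0.0204, 0.0791]
tool_rot: [0.642, 0.767, 0.0, 0.0]
ft_force: [0.0, 0.2, 0.1]
grip_width: 0.0338
clock: 31.85
eef_pos: [0.4657, -0.1181, 0.0787]
tool_rot: [0.892, 0.451, 0.0, 0.0]
ft_force: [-0.3, 0.3, 0.2]
grip_width: 0.0343
t 31.85 p [ 465.7 -118.1   78.7] th 53.64 tilt(toolz xy) [ 0.0004 -0.0001] F [-0.3  0.3  0.2] w 34.3 q6 0.39
wz total 0.0013  rows 0.0
after turn: shift units x -2.990 y 7.345 z 0.748
top px [270.7 232.6] n 66 cen [450.   78.7] rect [451.8  79. ] [42.5 15.1] 10.4 pca -169.3 [ 4.3 11.1]
ext 42.5040349990939 15.240394990121493 centre [451.77655408  78.91286281]
side px [268.3 182. ] n 43 cen [450.5  77.1] rect [452.1  77.5] [39.2 17.6] 12.0 pca -165.6 [ 5.1 10.9]
ext 38.96968997330748 18.286395526248615 centre [452.2569294   77.34556765]
```

View pics/top10.png

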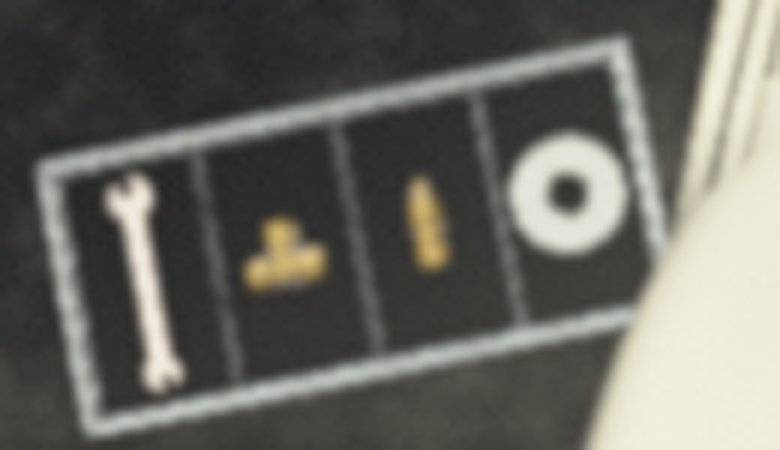

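View pics/side10.png

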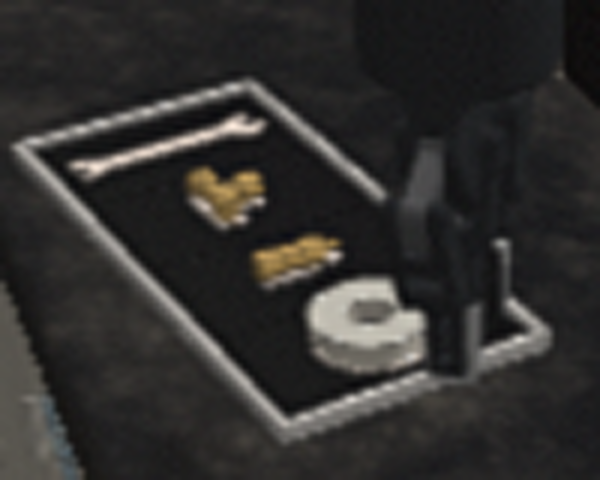

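The union lies on its bar and the tee and tape sit on their outlines. Next is the spanner.

```bash
python3 -m inch '[[-0.4,0.98,0,0,0,0.001,0.2],[-0.4,0.98,0,0,0,0,0.2],[-0.4,0.98,0,0,0,0,0.2],[-0.4,0.98,0,0,0,0,0.2],[-0.4,0.98,0,0,0,0,0.2],[-0.4,0.98,0,0,0,0,0.2],[-0.4,0.98,0,0,0,0,0.2],[-0.19,0.45,0,0,0,0,0.2]]';python3 -m inch '[[0,0,0.7,0,0,0,0.2],[0,0,0.8,0,0,0,0.2],[0,0,0.6,0,0,0,0.2],[0,0,0.3,0,0,0,0.2],[0,0,0,0,0,0,0.2],[0,0,0,0,0,0,0.2],[0,0,0,0,0,0,0.2],[0,0,0,0,0,0,0.2]]'; python3 go.py 568.5 -287.6 2 53.4;python3 - <<'E'
from meas import *
im,d=bot.camera('side'); cv2.imwrite('pics/s11.png',cv2.resize(im[190:310,310:460],None,fx=5,fy=5,interpolation=cv2.INTER_CUBIC))
E
```

```text
clock: 32.75
eef_pos: [0.5688, -0.2888, 0.0781]
tool_rot: [0.894, 0.449, 0.0, 0.001]
ft_force: [-0.2, -0.2, -0.3]
grip_width: 0.0342
clock: 33.55
eef_pos: [0.5684, -0.2874, 0.0194]
tool_rot: [0.893, 0.449, 0.001, 0.001]
ft_force: [-0.2, 0.2, 0.2]
grip_width: 0.0343
t 33.55 p [ 568.4 -287.4   19.4] th 53.37 tilt(toolz xy) [ 0.0018 -0.0009] F [-0.2  0.2  0.2] w 34.3 q6 0.17
wz total -0.0002  rows 0.0
after turn: shift units x -0.003 y 0.008 z 0.698
```

View pics/s11.png

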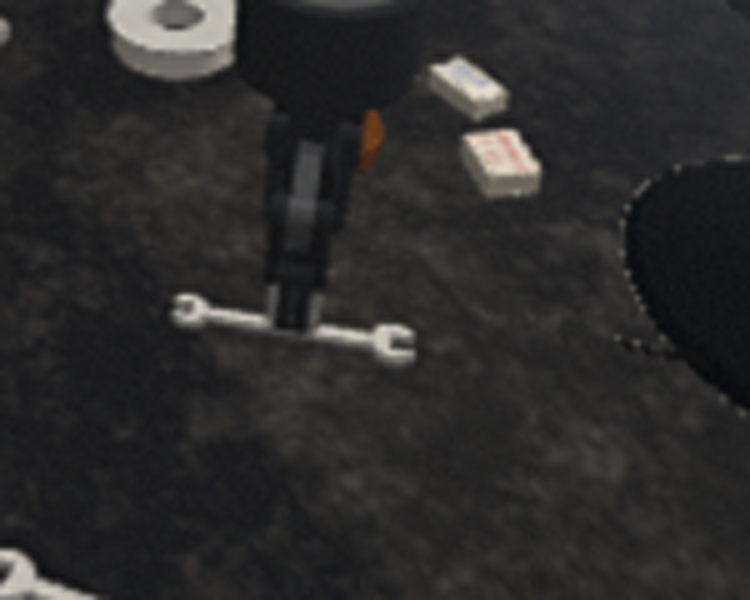

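```bash
python3 -m inch '[[0,0,0.3,0,0,0,0.2],[0,0,0.25,0,0,0,0.2],[0,0,0.13,0,0,0,0.2],[0,0,0,0,0,0,0.2],[0,0,0,0,0,0,0.2],[0,0,0,0,0,0,0.2],[0,0,0,0,0,0,0.2],[0,0,0,0,0,0,0.2]]'; python3 go.py 568.5 -287.6 2 53.4
```

```text
clock: 34.4
eef_pos: [0.5678, -0.2872, 0.0016]
tool_rot: [0.894, 0.449, 0.0, 0.0]
ft_force: [-1.0, 0.3, -0.1]
grip_width: 0.034
t 34.4 p [ 567.8 -287.2    1.6] th 53.36 tilt(toolz xy) [ 0.0004 -0.0002] F [-1.   0.3 -0.1] w 34.0 q6 0.17
wz total -0.0002  rows 0.0
after turn: shift units x 0.003 y 0.031 z -0.017
```

```bash
python3 -m inch '[[0,0,0,0,0,0,0.6],[0,0,0,0,0,0,1],[0,0,0,0,0,0,1],[0,0,0,0,0,0,1],[0,0,0,0,0,0,1],[0,0,0,0,0,0,1],[0,0,0,0,0,0,1],[0,0,0,0,0,0,1]]'; python3 go.py 568.5 -287.6 2 53.4; python3 -m inch '[[0,0,-0.1,0,0,0,1],[0,0,-0.3,0,0,0,1],[0,0,-0.5,0,0,0,1],[0,0,-0.7,0,0,0,1],[0,0,-0.7,0,0,0,1],[0,0,0,0,0,0,1],[0,0,0,0,0,0,1],[0,0,0,0,0,0,1]]';python3 go.py 428.3 221.5 60 100;python3 - <<'E'
from meas import *
im,d=bot.camera('side'); np.savez('pics/side12.npz',im=im);cv2.imwrite('pics/s12.png',cv2.resize(im[170:310,310:460],None,fx=4.2,fy=4.2,interpolation=cv2.INTER_CUBIC))
E
```

```text
clock: 35.2
eef_pos: [0.5678, -0.2871, 0.0016]
tool_rot: [0.894, 0.449, 0.0, 0.0]
ft_force: [-0.8, 0.3, 2.8]
grip_width: 0.0037
t 35.2 p [ 567.8 -287.1    1.6] th 53.36 tilt(toolz xy) [ 0.0003 -0.0001] F [-0.8  0.3  2.8] w 3.7 q6 0.17
wz total -0.0002  rows 0.0
after turn: shift units x 0.002 y 0.034 z -0.017
clock: 36.0
eef_pos: [0.567, -0.2868, 0.058]
tool_rot: [0.894, 0.449, -0.0, -0.001]
ft_force: [-0.4, -0.1, 0.1]
grip_width: 0.0039
t 36.0 p [ 567.  -286.8   58. ] th 53.36 tilt(toolz xy) [-0.0013  0.0007] F [-0.4 -0.1  0.1] w 3.9 q6 0.17
wz total -0.2591  rows 5.4
after turn: shift units x 20.986 y -1.934 z -0.079
```

View pics/s12.png

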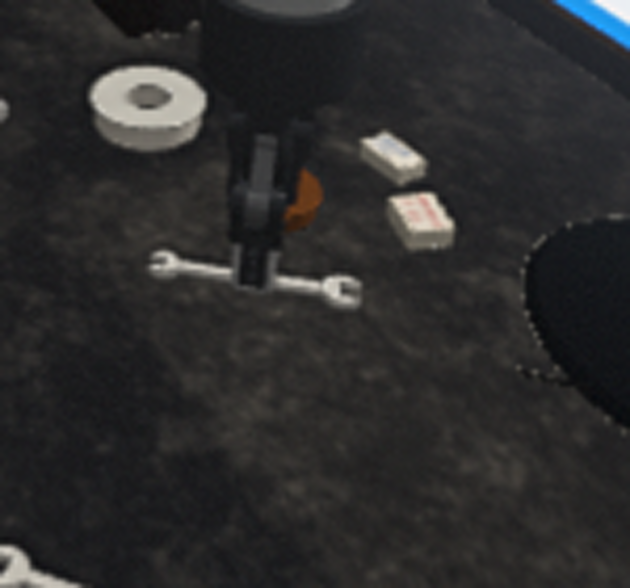

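```bash
python3 - <<'E'
from meas import *
im=np.load('pics/side12.npz')['im']; hsv=cv2.cvtColor(im,cv2.COLOR_BGR2HSV)
m=((hsv[...,1]<70)&(hsv[...,2]>125)); m[:,:343]=0;m[:,400:]=0;m[:227]=0;m[245:]=0
ys,xs=np.nonzero(m); z=.0605
A=ray('side',np.c_[xs,ys],z)[:,:2]*1000; a=np.radians(143.36); u=np.array([np.cos(a),np.sin(a)]); s=(A-[567,-286.8])@u; v=(A-[567,-286.8])@[-u[1],u[0]]
print(len(xs),s.min(),s.max(),'mid',(s.min()+s.max())/2,'v',v.min(),v.max(), 'ang',np.degrees(np.polyfit(s,v,1)[0]))
E
python3 -m inch '[[0,0,-0.1,0,0,-0.047,1],[0,0,0,0,0,-0.047,1],[0,0,0,0,0,-0.047,1],[0,0,0,0,0,-0.047,1],[0,0,0,0,0,-0.047,1],[0,0,0,0,0,-0.024,1],[0,0,0,0,0,0,1],[0,0,0,0,0,0,1]]';python3 go.py 428.3 221.5 60 100
```

```text
105 -51.8396723142743 51.163528988887265 mid -0.33807166269351896 v -9.861599816759353 10.58073888072197 ang -0.3684151357647301
clock: 36.85
eef_pos: [0.5672, -0.2869, 0.0605]
tool_rot: [0.644, 0.765, -0.0, -0.001]
ft_force: [-0.5, -0.6, 0.3]
grip_width: 0.0038
t 36.85 p [ 567.2 -286.9   60.5] th 99.88 tilt(toolz xy) [-0.0013  0.0007] F [-0.5 -0.6  0.3] w 3.8 q6 -0.64
wz total -0.0006  rows 0.0
after turn: shift units x 20.991 y -1.939 z 0.020
```

```bash
python3 -m inch '[[0.6,-0.06,0,0,0,0,1],[1,-0.1,0,0,0,0,1],[1,-0.09,0,0,0,0,1],[1,-0.09,0,0,0,0,1],[1,-0.09,0,0,0,0,1],[1,-0.09,0,0,0,0,1],[1,-0.09,0,0,0,0,1],[1,-0.09,0,0,0,0,1]]'; python3 -m inch '[[1,-0.1,0,0,0,0,1],[1,-0.09,0,0,0,0,1],[1,-0.09,0,0,0,0,1],[1,-0.09,0,0,0,0,1],[1,-0.09,0,0,0,0,1],[1,-0.09,0,0,0,0,1],[1,-0.09,0,0,0,0,1],[1,-0.09,0,0,0,0,1]]';python3 go.py 428.3 221.5 60 100
```

```text
clock: 37.65
eef_pos: [0.517, -0.102, 0.0612]
tool_rot: [0.644, 0.765, -0.0, -0.0]
ft_force: [0.1, 0.4, 0.3]
grip_width: 0.0037
clock: 38.45
eef_pos: [0.4644, 0.0917, 0.0613]
tool_rot: [0.644, 0.765, 0.0, 0.0]
ft_force: [-0.2, -0.8, -0.5]
grip_width: 0.0036
t 38.45 p [464.4  91.7  61.3] th 99.89 tilt(toolz xy) [0. 0.] F [-0.2 -0.8 -0.5] w 3.6 q6 0.02
wz total -0.0006  rows 0.0
after turn: shift units x 5.363 y -0.522 z 0.052
```

```bash
python3 -m inch '[[1,-0.1,0,0,0,0,1],[1,-0.1,0,0,0,0,1],[1,-0.1,0,0,0,0,1],[1,-0.1,0,0,0,0,1],[1,-0.1,0,0,0,0,1],[0.3,-0.02,0.4,0,0,0,1],[0,0,0.5,0,0,0,1],[0,0,0.5,0,0,0,1]]';python3 -m inch '[[0,0,0.2,0,0,0,1],[0,0,0,0,0,0,1],[0,0,0,0,0,0,1],[0,0,0,0,0,0,1],[0,0,0,0,0,0,1],[0,0,0,0,0,0,1],[0,0,0,0,0,0,1],[0,0,0,0,0,0,1]]';python3 go.py 428.2 221.6 10 100;python3 - <<'E'
from meas import *
im,d=bot.camera('side'); np.savez('pics/side13.npz',im=im);cv2.imwrite('pics/s13.png',cv2.resize(im[130:230,200:340],None,fx=5.5,fy=5.5,interpolation=cv2.INTER_CUBIC))
E
```

```text
clock: 39.25
eef_pos: [0.4289, 0.2189, 0.0254]
tool_rot: [0.643, 0.766, -0.0, 0.0]
ft_force: [-0.1, -0.7, -0.3]
grip_width: 0.0037
clock: 40.05
eef_pos: [0.4292, 0.2191, 0.0215]
tool_rot: [0.643, 0.766, 0.0, 0.0]
ft_force: [-0.7, -0.6, -0.7]
grip_width: 0.0038
t 40.05 p [429.2 219.1  21.5] th 99.98 tilt(toolz xy) [0.0003 0.0002] F [-0.7 -0.6 -0.7] w 3.8 q6 0.3
wz total -0.0001  rows 0.0
after turn: shift units x 0.105 y -0.021 z 0.458
```

View pics/s13.png

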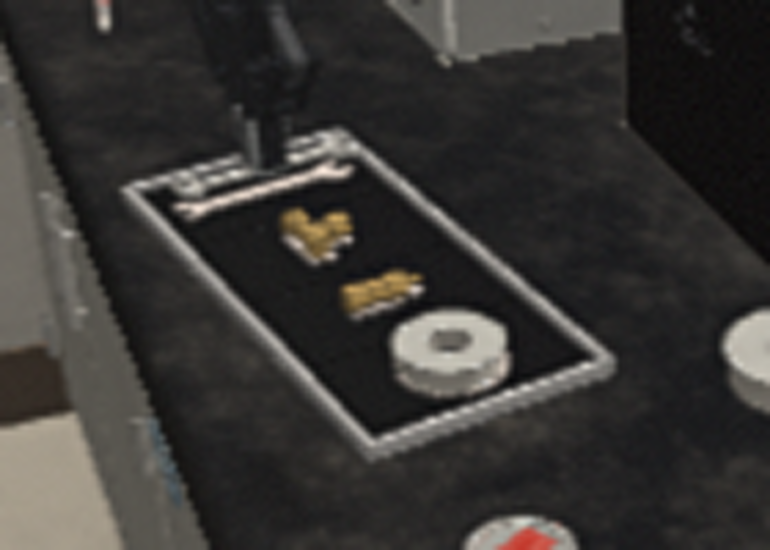

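```bash
python3 -m inch '[[0.1,-0.02,0.1,0,0,0,1],[0,0,0.12,0,0,0,1],[0,0,0.12,0,0,0,1],[0,0,0.08,0,0,0,1],[0,0,0.03,0,0,0,1],[0,0,0,0,0,0,1],[0,0,0,0,0,0,1],[0,0,0,0,0,0,1]]';python3 go.py 428.2 221.6 9.6 100
```

```text
clock: 40.9
eef_pos: [0.4283, 0.2215, 0.0102]
tool_rot: [0.643, 0.766, 0.0, 0.0]
ft_force: [0.0, -0.4, -0.0]
grip_width: 0.0037
t 40.9 p [428.3 221.5  10.2] th 99.98 tilt(toolz xy) [0.0002 0.0001] F [ 0.  -0.4 -0. ] w 3.7 q6 0.3
wz total -0.0001  rows 0.0
after turn: shift units x 0.006 y -0.002 z 0.022
```

```bash
python3 -m inch '[[0,0,0.03,0,0,0,1],[0,0,0,0,0,0,1],[0,0,0,0,0,0,0.5],[0,0,0,0,0,0,0.5],[0,0,0,0,0,0,0.5],[0,0,0,0,0,0,0.5],[0,0,-0.2,0,0,0,0.5],[0,0,-0.5,0,0,0,0.5]]';python3 go.py 428.2 221.6 100 100;  python3 -m inch '[[0,0,-0.8,0,0,0,0.5],[0,0,-1,0,0,0,0.5],[0,0,-1,0,0,0,0.5],[-1,0,0,0,0,0,0.5],[-1,0,0,0,0,0,0.5],[-1,0,0,0,0,0,0.5],[-1,0,0,0,0,0,0.5],[-1,0,0,0,0,0,0.5]]'; python3 -m inch '[[-1,0,0,0,0,0,0.5],[-1,0,0,0,0,0,0.5],[-1,0,0,0,0,0,0.5],[-1,0,0,0,0,0,0.5],[-1,0,0,0,0,0,0.5],[-1,0,0,0,0,0,0.5],[-1,0,0,0,0,0,0.5],[-1,0,0,0,0,0,0.5]]'; python3 -m inch '[[-1,0,0,0,0,0,0.5],[-1,0,0,0,0,0,0.5],[-1,0,0,0,0,0,0.5],[0,0,0,0,0,0,0.5],[0,0,0,0,0,0,0.5],[0,0,0,0,0,0,0.5],[0,0,0,0,0,0,0.5],[0,0,0,0,0,0,0.5]]';python3 - <<'E'
from meas import *
for n,roi in (('top',(195,270,200,330)),('side',(140,220,220,320))):
    im,d=bot.camera(n); np.savez(f'pics/{n}14.npz',im=im,d=d)
    a,b,c,e=roi; cv2.imwrite(f'pics/{n}14.png',cv2.resize(im[a:b,c:e],None,fx=6,fy=6,interpolation=cv2.INTER_CUBIC)); cv2.imwrite(f'pics/{n}14f.png',im)
    for nm,s,z,k in (('sp',(223,243) if n=='top' else (248,162),.013,'white'),('tee',(247,238) if n=='top' else (257,171),.018,'b'),('un',(271,233) if n=='top' else (270,183),.017,'b')):
        b=blob(n,im,s,z,k); pr(n+nm,b)
        A=b['A']*1000; r=.1745; u=np.array([np.cos(r),np.sin(r)]); v=np.array([-u[1],u[0]]); su=A@u;sv=A@v
        print('ext',np.ptp(su),np.ptp(sv),'centre',u*(su.max()+su.min())/2+v*(sv.max()+sv.min())/2)
E
```

```text
clock: 41.7
eef_pos: [0.4272, 0.2209, 0.0263]
tool_rot: [0.643, 0.766, -0.001, -0.001]
ft_force: [0.1, 0.1, -0.5]
grip_width: 0.0211
t 41.7 p [427.2 220.9  26.3] th 99.98 tilt(toolz xy) [-0.0023 -0.0012] F [ 0.1  0.1 -0.5] w 21.1 q6 0.3
wz total -0.0001  rows 0.0
after turn: shift units x 0.020 y 0.045 z -2.949
clock: 42.5
eef_pos: [0.45, 0.0974, 0.0973]
tool_rot: [0.643, 0.766, 0.0, 0.0]
ft_force: [1.2, 1.2, 1.2]
grip_width: 0.0211
clock: 43.3
eef_pos: [0.4846, -0.0997, 0.0972]
tool_rot: [0.643, 0.766, 0.0, 0.0]
ft_force: [-0.1, 0.2, -0.7]
grip_width: 0.0213
clock: 44.1
eef_pos: [0.4974, -0.1717, 0.0969]
tool_rot: [0.642, 0.766, 0.0, -0.0]
ft_force: [-0.3, 0.4, 0.7]
grip_width: 0.0213
topsp px [223.7 241.6] n 164 cen [426.9 220.5] rect [426.7 222.3] [105.5  21.9] 9.2 pca -169.9 [ 4.6 33.4]
ext 105.43598397612095 21.902521037459678 centre [426.80325925 221.69441941]
toptee px [246.7 237.7] n 85 cen [436.5 150.2] rect [438.7 149.3] [35.9 29.6] 88.6 pca 93.4 [8.3 9.4]
ext 30.35676722096389 37.32906632791335 centre [439.65215941 150.62964382]
topun px [270.7 232.5] n 66 cen [450.3  78.6] rect [451.8  78.5] [42.5 15.1] 8.6 pca -169.9 [ 4.2 11.5]
ext 42.5040349990939 15.122146371609297 centre [451.78681899  78.85463639]
sidesp px [247.9 163. ] n 74 cen [427.8 217.2] rect [426.9 219. ] [102.9  22.5] 10.7 pca -168.1 [ 4.9 31.8]
ext 103.04377294250708 23.49584045088281 centre [426.99571861 218.960024  ]
sidetee px [257.4 171.4] n 47 cen [438.2 146.6] rect [441.4 146.4] [28.7 51.7] 5.7 pca 88.7 [ 8.1 13.1]
ext 30.940163150429612 51.216290163940926 centre [440.68044861 146.98120901]
sideun px [268.3 182. ] n 43 cen [450.5  77.1] rect [452.1  77.5] [39.2 17.6] 12.0 pca -165.6 [ 5.1 10.9]
ext 38.96968997330748 18.286395526248615 centre [452.2569294   77.34556765]
```

View pics/top14.png

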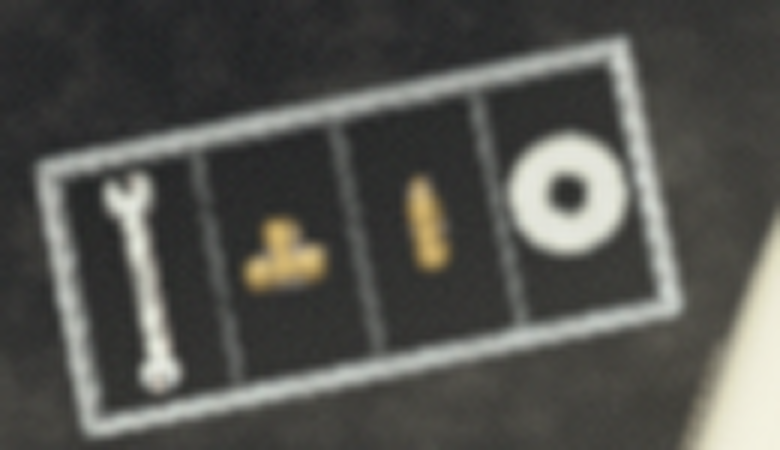

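View pics/side14.png

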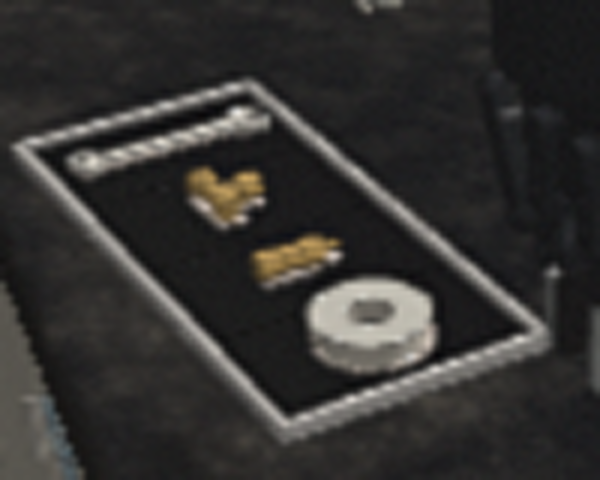

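View pics/top14f.png

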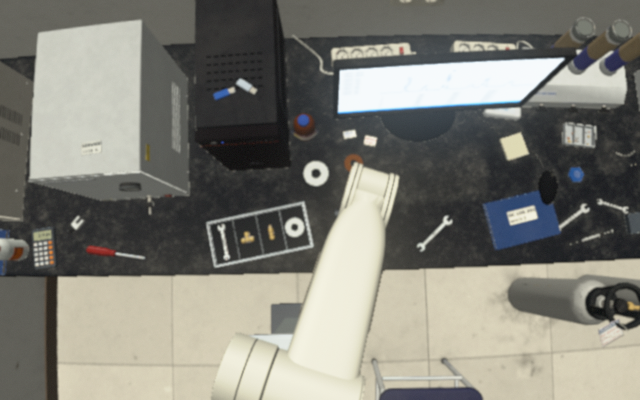

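All four parts lie flat on their outlines. In the top view the spanner is at about (224,241), the tee at (247,238), the union at (271,233) and the tape at (295,226). The tin was undisturbed in the earlier views and the long spanner at (435,233) has not moved. The gripper is clear of everything.

```bash
python3 -c "
from workcell import bot
print(bot.job_done()); o=bot.get_obs(); print(o['clock'])"
```

```text
the job is handed in; nothing more can be done
None
the job is handed in; nothing more can be done
```

I packed the smaller white tape roll, the tee, the straight fitting and the short spanner on their own tiles, in that order. I handed the job in at about 44 s, with the arm clear at z ≈ 97 mm.

- **Position:** In the last top view, all four lie within about 2 mm of their tile centres: tape and spanner about 1 mm off, tee about 1.2 mm and fitting about 1.7 mm.
- **Rotation:** The spanner and fitting measured about 10°, along the drawn outlines. The tee's measured axis differed by about 10° from its outline. That measure is unreliable for so compact a shape, and its angle was set by the gripper at 10°.
- **Disagreement:** The side view put the tee and the spanner 2–3.5 mm lower in y than the top view. I trusted the top view because white outline edges and side faces blur the side-view blobs.
- **Left alone:** The long spanner is in its original place in the last picture. The tin was hidden under the arm in that picture. It was still in place in the last side pictures that showed it (its edge is visible just before I set the spanner down), and nothing went near it after that.

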